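Change the tiles of the table trivet

ROBOT

A 6-joint arm with a two-finger parallel gripper is mounted at the origin on the work surface; the furniture and walls round the work are solid. World frame = base frame: x ahead of the robot, y to its left, z up, the work surface at z = 0. Lengths are in m, angles in rad, forces in N, time in s.
With the tool pointing down it reaches from about 0.25 to 0.725 m from the base axis. Payload 4 kg.
Tool frame: the origin (TCP) lies on the centre line of the jaws, within the pads' length; the fingertips stand 17 mm ahead of it and the grasp point (between the pads) lies 2 mm behind it; z points along the fingers, x is the direction in which the jaws open and shut, and the axes are right-handed (so a half turn about z gives the same grasp; the last joint's range is limited). The gripper opens to 85 mm and grips with 20 to 120 N. Pads are 22 mm wide; open, the fingers measure 114 mm over their backs; the gripper's body (76 mm by 85 mm) begins 54 mm behind the grasp point. The pads swing forward as they close: fully open they stand 13 mm farther back than shut.
Start: joints at [0, 0.241, 0.005, 1.335, 0, 1.571], TCP at [0.5, -0, 0.248] pointing down, gripper open.
Joint ranges: [-2.72, 2.72], [-1.05, 1.87], [-1.09, 1.28], [-1.99, 2.15], [-1.42, 1.44], [-3.14, 3.14]. Speed limits (rad/s): [2.79, 2.79, 3.14, 3.14, 3.14, 3.14].

INTERFACE

Orientations are given as a unit quaternion [x, y, z, w].
In Python, from workcell import bot gives the robot as it stands.
- The arm moves only by the tool jog_arm, never from a script. Its arguments are lists of equal length, an entry for each row: "jaw": the closure, from 0 (fully open) to 1 (shut); "linear": the shift along the tool's x, y, z in m, a list of three; "delta_rot": the turn, a rotation vector about the tool's x, y, z in degrees, a list of three. A call has exactly 8 rows; each row is the pose to reach, as a shift and turn from the pose commanded when the call began, along the tool's axes at that moment; what a row does not reach only later rows make up. A row lasts 1/12 s, in which the tool goes at most 41.7 mm and 7.16 degrees, less where a joint would pass 70% of its speed; a pose out of reach is approached as far as the arm can. A call with a gripper value outside its range is refused whole. The fingers move at their own pace and stop on an object; the grip force is fixed at half the most. Time passes only in rows, so rows that repeat a pose let the fingers close, or fill a call up. It gives the time, the measured TCP pose, the force and the opening at its end, in the units of the state.
- bot.get_obs(): the state, without advancing time (a new reading comes with each control period).
- bot.camera(name): name is "scene" or "side" or "wrist"; returns (picture, depth): 400x640x3 uint8, red, green, blue; 400x640 float32, m along the optical axis (not along the pixel's ray), 0 where there is no reading.
- bot.calibration(name): a dict with "fovy" (degrees; the focal length in pixels is half the picture's height over the tangent of half this angle, whatever the lens; pixels are square), "cx", "cy" (the principal point, pixels), "origin" and "orientation" of the camera in the world. Camera axes: x right, y down, z forward; pixel columns grow to the right and rows downward; lengths in m; the calibration is good to about 2 mm. A picture is of the moment at which its call begins: read the wrist's pose just before it. calibration takes no time and is no camera call; for the wrist camera it gives the pose at the moment of the call.
- bot.job_done(): hands the job in, once; it reports no verdict.
The state is a dict: "clock": time; "joint_pos": joint angles; "joint_vel": joint speeds; "tau": joint torques, N m; "eef_pos": TCP position; "tool_rot": TCP orientation; "ft_force": force on the tool from outside, world axes, zero at the start; "ft_torque": the same for the moment, N m; "grip_width": finger opening in m.
Only numpy, scipy, OpenCV 4.12 (cv2) and the standard library are available. Lean on these libraries where they do the work, as an engineer would, in place of code of your own. Each camera call takes 0.05 s, during which the arm holds its last target.

TASK

Fit the wooden trivet with its new tiles: slide its metal keeper bar all the way open, slide the old terracotta tiles out from under the long wooden lip and lay them flat on the bare table, and put every new blue tile that is there into a pocket of its own by sliding it in under the lip until it drops down flat. When all that is done, slide the keeper all the way back to its closed stop, so that its tabs lie over the near ends of the pockets.

Things in the scene. Friction and masses are not known exactly. Their poses are not given: they have to be found in the camera images.
- trivet: low wooden board fixed to the table, on the left. Origin on the table, under the centre of the middle pocket; x: the way tiles slide in (about away from the robot), y: its left, z up. Spans x -122 to +62, y -125 to +150 mm; deck 18 mm high. Three pockets side by side, each 94 (x) x 54 (y) mm, 5 mm deep, centred at x 0, y +85, 0, -85. Seated tiles stand 7 mm above the deck
- lip (a point): middle of the front edge of the wooden lip along the trivet's far side, at trivet x +29, 35 mm up (its underside; top 40). It covers the far 18 mm of each pocket; a wall closes them at x +47. So a tile cannot go straight down: hold it over the deck at least 20 mm back (tile centre x about -32) and slide it to +x under the lip till its near end passes the pocket's near edge (x -47) and drops
- pocket0 (a point): centre of the floor of the left (+y) tile pocket of the trivet, 13 mm above the table; x and y as the trivet's. Any tile may go in any pocket
- pocket1 (a point): centre of the floor of the middle tile pocket of the trivet, 13 mm above the table; x and y as the trivet's. Any tile may go in any pocket
- pocket2 (a point): centre of the floor of the right (-y) tile pocket of the trivet, 13 mm above the table; x and y as the trivet's. Any tile may go in any pocket
- keeper (a joint): position of the aluminium keeper bar along the trivet's y, in m. 0 = closed stop: its three tabs lie over the near ends of the pockets and keep tiles out or in. 0.0425 = open stop, moved to the trivet's +y: the tabs lie between the pockets. Starts 0 to 0.02; takes about 2 N to move, stays where left
- keeper_handle (a point): centre of the top of the black grip block on the keeper bar, 61 mm above the table; block 16 (x) x 34 (y) x 30 mm high, moves with the keeper, x and y as the trivet's. The bar (14 wide, 196 long, top 32 mm up) lies at trivet x -112 with its length along y; its tabs, 14 wide, underside 28 and top 32 mm up, reach forward to x -39
- tile_a: new glazed blue ceramic tile with two thin white stripes across it, flat, 90 long (its x) x 50 wide (its y) x 12 thick, 0.12 kg; origin at the centre of its underside, z up; it looks the same turned by half a turn, either way fits. Starts lying on the table; in some starts one blue tile is absent
- tile_b: new glazed blue ceramic tile with two thin white stripes across it, flat, 90 long (its x) x 50 wide (its y) x 12 thick, 0.12 kg; origin at the centre of its underside, z up; it looks the same turned by half a turn, either way fits. Starts lying on the table; in some starts one blue tile is absent
- tile_c: new glazed blue ceramic tile with two thin white stripes across it, flat, 90 long (its x) x 50 wide (its y) x 12 thick, 0.12 kg; origin at the centre of its underside, z up; it looks the same turned by half a turn, either way fits. Starts lying on the table; in some starts one blue tile is absent
- old_a: old terracotta (red-brown) tile with two thin grey stripes across it, same size as the blue ones: 90 (its x) x 50 (its y) x 12 thick, 0.12 kg; origin at the centre of its underside, z up. Starts seated in a pocket under the lip and the closed keeper; two of the three are there. To come out it is lifted 6 mm, clear of the deck, slid back about 36 mm from under the lip, and only then lifted away
- old_b: old terracotta (red-brown) tile with two thin grey stripes across it, same size as the blue ones: 90 (its x) x 50 (its y) x 12 thick, 0.12 kg; origin at the centre of its underside, z up. Starts seated in a pocket under the lip and the closed keeper; two of the three are there. To come out it is lifted 6 mm, clear of the deck, slid back about 36 mm from under the lip, and only then lifted away
- old_c: old terracotta (red-brown) tile with two thin grey stripes across it, same size as the blue ones: 90 (its x) x 50 (its y) x 12 thick, 0.12 kg; origin at the centre of its underside, z up. Starts seated in a pocket under the lip and the closed keeper; two of the three are there. To come out it is lifted 6 mm, clear of the deck, slid back about 36 mm from under the lip, and only then lifted away
Mind the look-alikes: they are no part of the job. Leave any black look-alike of the old_c alone.

How it is judged:
By the outcome, as a careful person would: the job done as asked, in the order asked, and still so for the second after the job is handed in, with the robot touching nothing.
Of tile_a, tile_b, tile_c only 2 to 3 are there at a start; the rules pass over those that are not, and their reading is None.
Of old_a, old_b, old_c only 2 to 2 are there at a start; the rules pass over those that are not, and their reading is None.
At some moment in a run one of tile_a, tile_b, tile_c may be knocked a few centimetres aside while the robot is not near it.
Once in a run the grip may slacken for a moment while it holds something.
It also fails if it takes over 200 s, if anything falls off the work surface, if the arm or the gripper's body presses on something with over 40 N, if the wrist force passes 120 N, or if a joint passes its speed limit or range.

## Working session

There is one attempt and no reset: what is moved stays moved. The work goes in short steps, Python scripts to look and compute and a tool call to move; the robot and the scene stay as the last step left them, time stands still between calls to the robot, and variables do not carry over. Pictures are saved under pics/ and viewed, and the job is handed in when it is done.

Besides the shell and the picture viewer there is one more tool, called after "Call:" as name(argument=value, ...) on one line, values as JSON. jog_arm: Moves the arm, as the interface text tells. Its arguments: {"type":"object","properties":{"jaw":{"type":"array","items":{"type":"number"}},"linear":{"type":"array","items":{"type":"array","items":{"type":"number"}}},"delta_rot":{"type":"array","items":{"type":"array","items":{"type":"number"}}}},"required":["jaw","linear","delta_rot"]}

```bash
ls; mkdir -p pics
python3 - <<'E'
from workcell import bot
import cv2
o=bot.get_obs();print(o)
for n in ["scene","side","wrist"]:
    c=bot.calibration(n);print(n,c)
    p,d=bot.camera(n);cv2.imwrite(f"pics/{n}0.png",p[:,:,::-1])
E
```

```text
pics
{'clock': 0.0, 'joint_pos': array([-5.01602673e-06,  2.41437018e-01,  3.74227360e-03,  1.33523344e+00,
        1.23409653e-05,  1.57075490e+00]), 'joint_vel': array([ 0.00159928,  0.0002484 ,  0.00163073, -0.00150147,  0.00130041,
        0.00065236]), 'tau': array([ 5.50268451e-04, -3.72315860e+01,  2.52406776e+01,  1.67737965e-02,
        2.29149265e-05,  1.14679995e-05]), 'eef_pos': array([4.99398835e-01, 1.03068865e-06, 2.47407828e-01]), 'tool_rot': array([ 9.99999432e-01,  1.82000314e-05, -1.06592998e-03, -6.19523285e-06]), 'ft_force': array([-0.43341073,  0.03101167,  0.23785353]), 'ft_torque': array([-0.02696997, -0.01391469,  0.05806764]), 'grip_width': 0.08544389409771773}
scene {'fovy': 53.264746023785385, 'cx': 326.80694830221603, 'cy': 202.1506542462004, 'origin': array([-0.05488412,  0.84120568,  0.72775978]), 'orientation': array([-0.23759621,  0.86962711, -0.41489294,  0.12312827])}
side {'fovy': 51.67294107762541, 'cx': 320.3984102008579, 'cy': 200.16929788840753, 'origin': array([0.17867018, 1.01975354, 0.58781435]), 'orientation': array([-0.09005622,  0.86078811, -0.49684061,  0.0638993 ])}
wrist {'fovy': 63.707991279153404, 'cx': 317.9264831818238, 'cy': 205.89823697677238, 'origin': array([0.49994421, 0.07697748, 0.37308057]), 'orientation': array([ 9.88574444e-01,  9.46200512e-04, -8.53087701e-04,  1.50728052e-01])}
```

View pics/scene0.png

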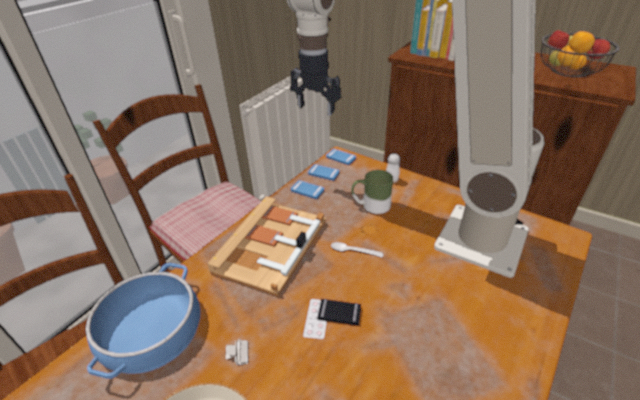

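View pics/side0.png

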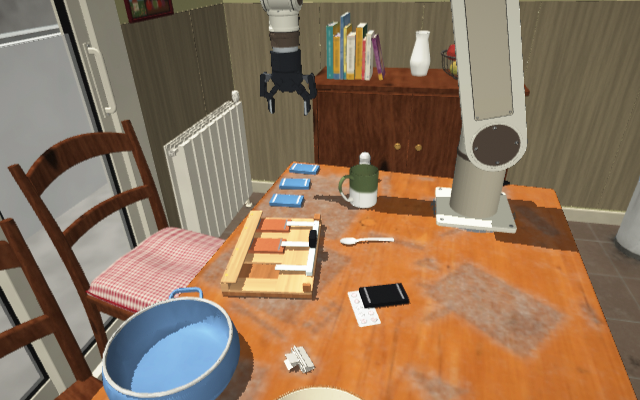

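View pics/wrist0.png

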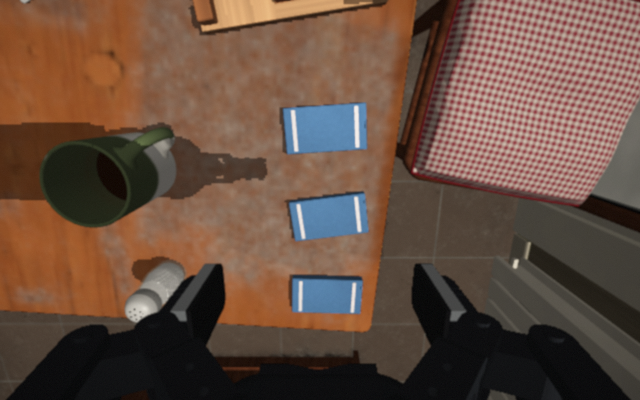

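The scene view shows three blue tiles (scene 340,157 / 323,173 / 307,189), two terracotta tiles in the trivet (290,215 / 265,237), and a black striped look-alike (340,312) that I'll leave alone. The blue pot and the books aren't part of the job. Next I'll measure the poses.

```bash
cat > h.py <<'E'
from workcell import bot
import numpy as np, cv2
from scipy.spatial.transform import Rotation as R
def cap(name,save=None):
    c=bot.calibration(name); p,d=bot.camera(name)
    f=200/np.tan(np.radians(c['fovy'])/2)
    v,u=np.mgrid[0:400,0:640]
    P=np.stack([(u-c['cx'])/f*d,(v-c['cy'])/f*d,d],-1)
    W=P@R.from_quat(c['orientation']).as_matrix().T+c['origin']
    W[d<=0]=np.nan
    if save: cv2.imwrite(f'pics/{save}.png',p[:,:,::-1])
    return p,W,c,f
def proj(c,f,X):
    q=(np.asarray(X)-c['origin'])@R.from_quat(c['orientation']).as_matrix()
    return q[...,:2]/q[...,2:]*f+[c['cx'],c['cy']]
def hsv(p): return cv2.cvtColor(p,cv2.COLOR_RGB2HSV)
def comps(mask,W,minA=60):
    n,l,s,_=cv2.connectedComponentsWithStats(mask.astype(np.uint8))
    out=[]
    for i in range(1,n):
        if s[i,4]<minA: continue
        q=W[l==i]; q=q[~np.isnan(q[:,0])]
        if len(q)<20: continue
        z=np.median(q[:,2]); 
        (cx,cy),(w,h),a=cv2.minAreaRect((q[abs(q[:,2]-z)<.006][:,:2]*1000).astype(np.float32))
        if w<h: w,h,a=h,w,a+90
        a=(a+90)%180-90
        out.append((s[i,4],np.round([*(np.array(s[i,:2])+s[i,2:4]/2)]),np.round([cx,cy,z*1000,w,h,a],1)))
    return out
def blue(p):
    H=hsv(p); return cv2.morphologyEx(((H[...,0]>98)&(H[...,0]<125)&(H[...,1]>110)&(H[...,2]>60)).astype(np.uint8),cv2.MORPH_OPEN,np.ones((3,3)))
def st():
    o=bot.get_obs(); print('t',round(o['clock'],2),'p',o['eef_pos'].round(4),'yaw',R.from_quat(o['tool_rot']).as_matrix().round(3)[:, 0],'F',o['ft_force'].round(1),'w',round(o['grip_width'],4),'q',o['joint_pos'].round(2))
    return o
E
python3 - <<'E'
from h import *
for n in ['wrist','side']:
    p,W,c,f=cap(n)
    print(n)
    for r in comps(blue(p),W): print(r)
    for uv in ([(325,128),(200,25),(350,40),(370,15)] if n=='wrist' else [(313,240),(317,255),(309,275),(272,243),(228,290),(258,212),(320,294),(385,294)]): print(uv,W[uv[1],uv[0]].round(4))
E
```

```text
wrist
(np.int32(2503), array([325., 128.]), array([507.2,  52.9,  11.9,  60.8,  48.2,   3.6]))
(np.int32(249), array([362., 126.]), array([547.9,  55.2,  11.8,  47. ,   6.1, -86. ]))
(np.int32(264), array([288., 131.]), array([466.4,  50.3,  11.9,  46.4,   6.7, -86.5]))
(np.int32(2028), array([327., 216.]), array([512.1, -49.4,  11.7,  66.3,  49.6,   7.9]))
(np.int32(200), array([362., 212.]), array([552.3, -44. ,  11.7,  48.7,   7.2, -80.2]))
(np.int32(203), array([295., 220.]), array([471.6, -54.3,  11.8,  48.7,   7. , -84. ]))
(np.int32(1804), array([323., 294.]), array([ 505. , -156.4,   11.7,   75. ,   49.6,   -1.4]))
(np.int32(140), array([358., 296.]), array([ 551. , -157.9,   11.7,   48.9,    5.9,  -89.9]))
(325, 128) [0.5071 0.0535 0.0131]
(200, 25) [ 0.377   0.1563 -0.0008]
(350, 40) [ 0.5329  0.1426 -0.0015]
(370, 15) [ 0.5529  0.1661 -0.0025]
side
(np.int32(143), array([303., 169.]), array([ 509.4, -155.2,   10.8,   62.1,   54.3,   -1.1]))
(np.int32(202), array([296., 184.]), array([504.2, -49.3,  10.6,  73.5,  54.2,   8.6]))
(np.int32(259), array([288., 201.]), array([499.3,  56.3,  10.8,  75.5,  52.7,   4.6]))
(np.int32(3914), array([167., 344.]), array([569.9, 579.7,  23.4, 193.1,  88.1,  45.7]))
(np.int32(1440), array([188., 368.]), array([443.3, 647.6,  47.6, 142.7,  32.7,  69.9]))
(np.int32(89), array([113., 393.]), array([572.7, 714.6,  47.1,  45.6,   5.1, -21.3]))
(313, 240) [0.3696 0.2926 0.0545]
(317, 255) [0.3633 0.2855 0.0085]
(309, 275) [0.3595 0.3741 0.0235]
(272, 243) [0.4714 0.2815 0.0244]
(228, 290) [0.5121 0.4427 0.0161]
(258, 212) [0.5421 0.1787 0.039 ]
(320, 294) [ 0.3307  0.4    -0.0004]
(385, 294) [0.2002 0.3874 0.0119]
```

Call:
jog_arm(jaw=[0,0,0,0,0,0,0,0], linear=[[-0.01,-0.04,0],[-0.02,-0.08,0],[-0.02,-0.12,0],[-0.03,-0.16,0],[-0.03,-0.2,0],[-0.03,-0.24,0],[-0.03,-0.28,0],[-0.03,-0.3,0]], delta_rot=[[0,0,0],[0,0,0],[0,0,0],[0,0,0],[0,0,0],[0,0,0],[0,0,0],[0,0,0]])

```text
clock: 0.92
eef_pos: [0.4693, 0.3043, 0.248]
tool_rot: [1.0, 0.002, 0.0, -0.001]
ft_force: [-0.1, 0.2, -0.4]
grip_width: 0.0853
```

Run:
```python
from h import *
st()
p,W,c,f=cap('wrist','w1')
np.save('w1.npy',W); np.save('w1p.npy',p)
```

```text
t 0.92 p [0.4693 0.3043 0.248 ] yaw [1.    0.004 0.   ] F [-0.1  0.2 -0.4] w 0.0853 q [0.57 0.36 0.17 1.38 0.   2.14]
```

View pics/w1.png

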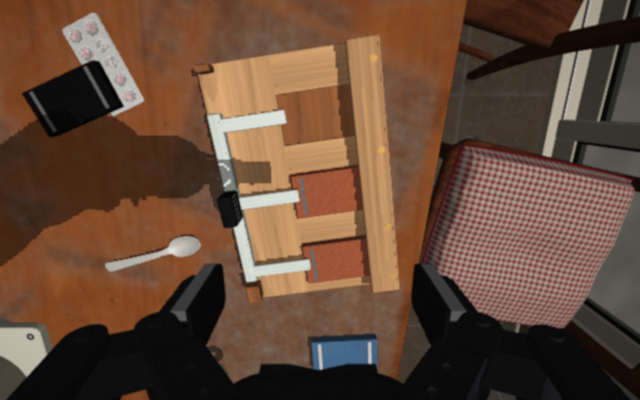

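The view shows the trivet at about +7° yaw. Old tiles sit in pocket1 (330,192) and pocket2 (338,262), pocket0 (318,117) is empty, and the handle is at (230,208). I'll fit the trivet pose now.

Run:
```python
from h import *
W=np.load('w1.npy');p=np.load('w1p.npy')
H=hsv(p); z=W[...,2]
def rect(m,l,k=3):
    m=cv2.morphologyEx(m.astype(np.uint8),cv2.MORPH_OPEN,np.ones((k,k)))
    n,L,s,_=cv2.connectedComponentsWithStats(m); i=1+np.argmax(s[1:,4]); q=W[L==i]
    r=cv2.minAreaRect((q[:,:2]*1000).astype(np.float32)); print(l,s[i],r,'z',np.median(q[:,2]).round(4)); return q
roi=np.zeros(z.shape,bool); roi[30:305,190:400]=1
print(np.histogram(z[roi],bins=np.arange(-.01,.07,.004)))
q=rect(roi&(z>.0365)&(z<.046)&(np.arange(640)[None]>330),'lip')
white=roi&(H[...,1]<60)&(H[...,2]>120)
q=rect(white,'keeper',1)
q=rect(roi&(z>.05)&(np.arange(640)[None]<260),'handle'); print(q.mean(0),q.min(0),q.max(0))
red=roi&(H[...,0]<9)&(H[...,1]>140)&(H[...,2]>60)&(z>.020)&(z<.03)
for r in comps(cv2.morphologyEx(red.astype(np.uint8),cv2.MORPH_OPEN,np.ones((3,3))),W): print(r)
q=rect(roi&(z>.010)&(z<.06),'trivet')
```

```text
(array([    0,   148, 14793,   109,    53,  3577, 11108,  7733,  5108,
         537,  3908,   545,  7937,    46,    51,    42,    63,   449,
          12]), array([-0.01 , -0.006, -0.002,  0.002,  0.006,  0.01 ,  0.014,  0.018,
        0.022,  0.026,  0.03 ,  0.034,  0.038,  0.042,  0.046,  0.05 ,
        0.054,  0.058,  0.062,  0.066]))
lip [ 345   35   54  257 8057] ((529.9324951171875, 308.4485168457031), (33.294578552246094, 274.31787109375), 8.47234058380127) z 0.0398
keeper [ 207  110   80   80 1858] ((401.0356750488281, 337.97735595703125), (78.90574645996094, 77.83025360107422), 9.792625427246094) z nan
handle [ 190  263   35   42 1296] ((425.97869873046875, 307.1222839355469), (12.571484565734863, 21.196199417114258), 34.64837646484375) z 0.2588
[0.42544062 0.31189677 0.25926106] [0.41525354 0.29483002 0.24340412] [0.4274404  0.31708161 0.27826239]
(np.int32(638), array([332., 190.]), array([485.1, 292.2,  24.7,  50.9,  40.7,  81.1]))
(np.int32(98), array([307., 180.]), array([457.1, 302.6,  24.6,  22.6,  10.2, -45.5]))
(np.int32(396), array([342., 200.]), array([494.5, 279.9,  24.8,  45.8,  27.4,  10. ]))
(np.int32(162), array([350., 246.]), array([506.9, 227.5,  24.7,  30.7,  16.3,  39.5]))
(np.int32(363), array([356., 260.]), array([514.4, 203.3,  24.8,  37.3,  28.9, -80.1]))
(np.int32(76), array([335., 260.]), array([489.8, 205.8,  24.8,  14.7,  12.1,  80.3]))
(np.int32(80), array([322., 262.]), array([474.5, 202. ,  24.5,  14.3,  13.2, -89.9]))
trivet [  193    35   206   268 40677] ((455.3135986328125, 296.8996887207031), (184.3204803466797, 275.63970947265625), 8.498666763305664) z 0.0188
```

```bash
cat >> h.py <<'E'
TO=np.array([.4868,.2892]); TY=np.radians(8.5)
TR=np.array([[np.cos(TY),-np.sin(TY)],[np.sin(TY),np.cos(TY)]])
def t2w(x,y): return (TR@np.array([x,y])/1000+TO)
def w2t(P): return (np.asarray(P)[...,:2]-TO)@TR*1000
E
python3 - <<'E'
from h import *
W=np.load('w1.npy');p=np.load('w1p.npy')
T=w2t(W); z=W[...,2]; H=hsv(p)
v,u=np.mgrid[0:400,0:640]
m=(z>.055)&(z<.067)&(u>205)&(u<260)&(v>170)&(v<240)
q=T[m]; print('handle',q.min(0),q.max(0),np.median(z[m]), m.sum())
m=(z>.028)&(z<.036)&(H[...,1]<70)&(H[...,2]>110)&(u>200)&(u<330)&(T[...,0]>-80)
for r in comps(m,np.dstack([T/1000,z])): print(r)
print(t2w(-112,0),t2w(0,0),t2w(0,85),t2w(0,-85))
E
```

```text
handle [-119.27815287  -13.10029313] [-103.37627874   20.98139904] 0.060450831425778784 507
(np.int32(557), array([265., 120.]), array([-59.4,  88.7,  31.8,  41.1,  14. ,   0.4]))
(np.int32(458), array([280., 198.]), array([-59.4,   4.1,  31.7,  40.6,  14.3,   0.3]))
(np.int32(377), array([293., 266.]), array([-59.4, -80.9,  31.6,  40.6,  14.3,  -0.8]))
[0.37603022 0.27264535] [0.4868 0.2892] [0.4742362  0.37326635] [0.4993638  0.20513365]
```

Call:
jog_arm(jaw=[0,0,0,0,0,0,0,0], linear=[[-0.02,0.01,0],[-0.04,0.02,0.02],[-0.07,0.028,0.04],[-0.094,0.028,0.06],[-0.094,0.028,0.08],[-0.094,0.028,0.1],[-0.094,0.028,0.11],[-0.094,0.028,0.12]], delta_rot=[[0,0,-7],[0,0,-14],[0,0,-21],[0,0,-28],[0,0,-35],[0,0,-42],[0,0,-49],[0,0,-56]])

```text
clock: 1.63
eef_pos: [0.3752, 0.2713, 0.1272]
tool_rot: [0.882, 0.472, -0.001, 0.0]
ft_force: [0.1, 0.5, 0.1]
grip_width: 0.0851
```

Call:
jog_arm(jaw=[0,0,0,0,0,0,0,0], linear=[[0,0,0],[0,0,0],[0,0,0],[0,0,0],[0,0,0],[0,0,0],[0,0,0],[0,0,0]], delta_rot=[[0,0,-7],[0,0,-14],[0,0,-21],[0,0,-28],[0,0,-35],[0,0,-42.3],[0,0,-42.3],[0,0,-42.3]])

```text
clock: 2.3
eef_pos: [0.376, 0.2718, 0.1283]
tool_rot: [0.655, 0.755, -0.0, 0.0]
ft_force: [0.3, -0.1, -0.0]
grip_width: 0.0854
```

```bash
cat >> h.py <<'E'
def tool():
    o=bot.get_obs(); M=R.from_quat(o['tool_rot']).as_matrix(); return o['eef_pos'],M
def to(P,yaw=None):
    p,M=tool(); print('lin',((np.array(P)-p)@M).round(4),end=' ')
    y=np.degrees(np.arctan2(M[1,0],M[0,0])); print('yaw',y.round(2),'tilt',np.degrees(np.arccos(-M[2,2])).round(2), '' if yaw is None else f'drot z {y-yaw:.2f}')
E
python3 - <<'E'
from h import *
st(); print(w2t(tool()[0]))
P=t2w(-112,4); to([*P,.055],98.5)
p,W,c,f=cap('wrist','w2'); p,W,c,f=cap('side','s2')
E
```

```text
t 2.3 p [0.376  0.2718 0.1283] yaw [-0.141  0.99  -0.   ] F [ 0.3 -0.1 -0. ] w 0.0854 q [ 0.63  0.26 -0.3   1.01 -0.    0.48]
[-112.1737907    -0.86930334]
lin [0.0049 0.0001 0.0733] yaw 98.11 tilt 0.01 drot z -0.39
```

View pics/w2.png

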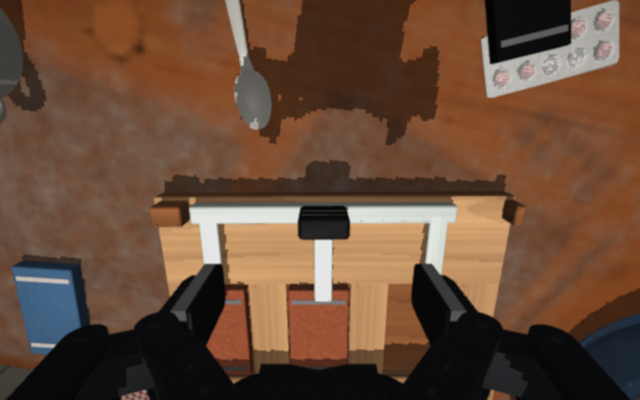

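View pics/s2.png

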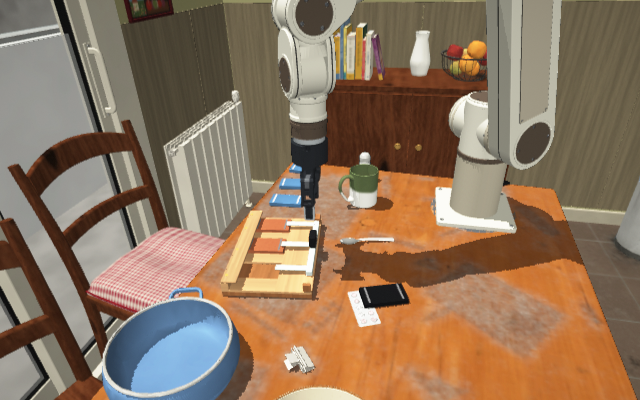

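Call:
jog_arm(jaw=[0,0,0.1,0.2,0.3,0.7,0.8,0.8], linear=[[0.005,0,0.02],[0.005,0,0.04],[0.005,0,0.06],[0.005,0,0.073],[0.005,0,0.073],[0.005,0,0.073],[0.005,0,0.073],[0.005,0,0.073]], delta_rot=[[0,0,-0.4],[0,0,-0.4],[0,0,-0.4],[0,0,-0.4],[0,0,-0.4],[0,0,-0.4],[0,0,-0.4],[0,0,-0.4]])

```text
clock: 3.07
eef_pos: [0.3759, 0.2773, 0.0565]
tool_rot: [0.652, 0.758, 0.001, 0.0]
ft_force: [-0.3, -0.9, 1.0]
grip_width: 0.0329
```

Run:
```python
from h import *
st(); print(w2t(tool()[0]));to([*t2w(-112,42.5),.055],98.5)
p,W,c,f=cap('wrist','w3')
```

```text
t 3.07 p [0.3759 0.2773 0.0565] yaw [-0.151  0.989  0.001] F [-0.3 -0.9  1. ] w 0.0329 q [ 0.64  0.36 -0.38  0.83 -0.    0.48]
[-111.40900339    4.66331667]
lin [ 0.0378 -0.0005  0.0015] yaw 98.66 tilt 0.1 drot z 0.16
```

View pics/w3.png

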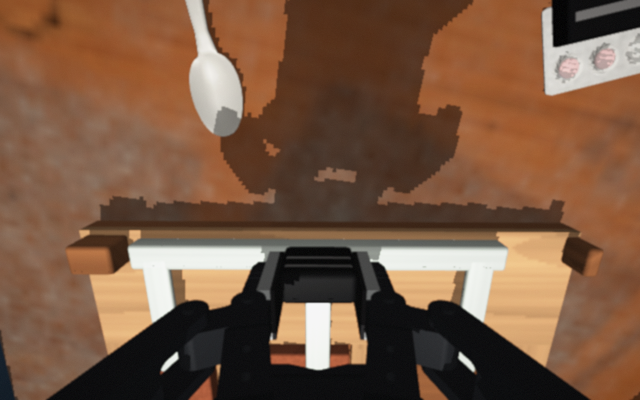

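Gripped on the handle (315,272). Next I'll slide it open along tool +x.

Call:
jog_arm(jaw=[0.8,0.8,0.8,0.8,0.8,0.8,0.8,0.8], linear=[[0.008,0,0],[0.016,0,0],[0.024,0,0],[0.03,0,0],[0.034,0,0],[0.036,0,0],[0.038,0,0],[0.039,0,0]], delta_rot=[[0,0,0],[0,0,0],[0,0,0],[0,0,0],[0,0,0],[0,0,0],[0,0,0],[0,0,0]])

```text
clock: 3.78
eef_pos: [0.3705, 0.3139, 0.0564]
tool_rot: [0.652, 0.758, -0.001, 0.003]
ft_force: [2.5, -15.0, 10.6]
grip_width: 0.0326
```

Run:
```python
from h import *
st(); print(w2t(tool()[0]))
```

```text
t 3.78 p [0.3705 0.3139 0.0564] yaw [-0.15   0.989 -0.006] F [  2.5 -15.   10.6] w 0.0326 q [ 0.71  0.39 -0.33  0.85 -0.01  0.56]
[-111.39521993   41.6391467 ]
```

Call:
jog_arm(jaw=[0.8,0.6,0.4,0.2,0,0,0,0], linear=[[-0.001,0,0],[-0.001,0,0],[-0.001,0,0],[-0.001,0,0],[-0.001,0,-0.02],[-0.001,0,-0.06],[-0.001,0,-0.1],[-0.001,0,-0.14]], delta_rot=[[0,0,0],[0,0,0],[0,0,0],[0,0,0],[0,0,0],[0,0,0],[0,0,0],[0,0,0]])

```text
clock: 4.45
eef_pos: [0.3687, 0.315, 0.1965]
tool_rot: [0.651, 0.759, -0.0, -0.001]
ft_force: [1.1, 0.7, -0.2]
grip_width: 0.0853
```

```bash
cat >> h.py <<'E'
def keeper(p,W):
    T=w2t(W); z=W[...,2]; H=hsv(p)
    m=(z>.028)&(z<.036)&(H[...,1]<70)&(H[...,2]>90)&(T[...,0]>-80)&(T[...,0]<-30)&(abs(T[...,1])<150)
    for r in comps(m,np.dstack([T/1000,z])): print('tab',r)
def olds(p,W):
    T=w2t(W); z=W[...,2]; H=hsv(p)
    m=(H[...,0]<10)&(H[...,1]>120)&(z>.02)&(z<.03)&(abs(T[...,0])<80)&(abs(T[...,1])<150)
    for r in comps(cv2.morphologyEx(m.astype(np.uint8),cv2.MORPH_OPEN,np.ones((3,3))),np.dstack([T/1000,z])): print('old',r)
E
python3 - <<'E'
from h import *
st()
p,W,c,f=cap('wrist','w4'); keeper(p,W); olds(p,W)
# table free map from side
p,W,c,f=cap('side')
z=W[...,2]; g=np.zeros((700,700),np.uint8)  # x .1-.8? y -.2-.7 at 1.. 
img=np.zeros((450,300,3),np.uint8); 
ok=~np.isnan(z)
ix=((W[...,0]-.1)/.002); iy=((W[...,1]+.25)/.002)
for i,j in zip(*np.where(ok)):
    a,b=ix[i,j],iy[i,j]
    if 0<=a<300 and 0<=b<450 and z[i,j]<.3:
        cv2.circle(img,(int(a),int(b)),2,tuple(int(t) for t in p[i,j][::-1]),-1)
img=cv2.resize(img,None,fx=1.3,fy=1.3)
for k in range(0,9): cv2.putText(img,f"y{-.25+.1*k:.2f}",(0,int(k*65)+8),0,.35,(255,255,255))
for k in range(0,6): cv2.putText(img,f"x{.1+.1*k:.1f}",(int(k*65),12),0,.35,(255,255,0))
cv2.imwrite('pics/map.png',img)
E
```

```text
t 4.45 p [0.3687 0.315  0.1965] yaw [-0.152  0.988  0.   ] F [ 1.1  0.7 -0.2] w 0.0853 q [ 0.71  0.24 -0.13  1.2   0.    0.55]
tab (np.int32(547), array([230., 242.]), array([-60. , -43. ,  31.7,  40. ,  14. ,   0.2]))
tab (np.int32(527), array([316., 244.]), array([-59.4,  41.9,  31.8,  41.1,  13. ,   0. ]))
tab (np.int32(542), array([402., 244.]), array([-59.8, 126.7,  31.8,  40.4,  14.2,  -0.4]))
old (np.int32(488), array([192., 257.]), array([-41.9, -84.8,  24.5,  48.8,  12.4,  86.1]))
old (np.int32(473), array([275., 258.]), array([-41.1,  -0. ,  24.6,  48.2,   9.9,  89.1]))
old (np.int32(432), array([184., 278.]), array([-18.2, -93.2,  24.8,  32.2,  28.7, -88.7]))
old (np.int32(2423), array([276., 294.]), array([ 2.8, -0.1, 24.8, 69.3, 48.9,  0.5]))
```

View pics/w4.png

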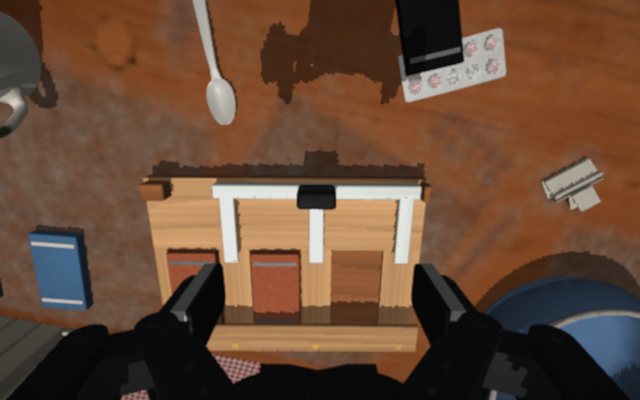

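View pics/map.png

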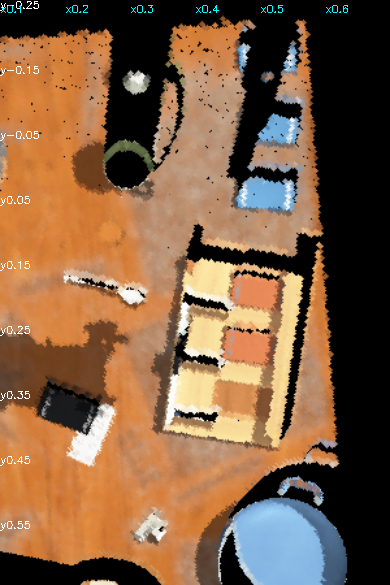

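The keeper is open: the tabs read about +42 from their closed spots, and the 15 N reaction says it reached the stop. Now I'll go above the middle old tile, gripping 12 mm forward of its centre so the fingers clear the tabs.

Run:
```python
from h import *
to([*t2w(12,0),.12],98.5); to([*t2w(12,-85),.12],98.5)
```

```text
lin [-0.0469  0.1193  0.0834] yaw 98.75 tilt 0.83 drot z 0.25
lin [-0.1319  0.119   0.0827] yaw 98.75 tilt 0.83 drot z 0.25
```

Call:
jog_arm(jaw=[0,0,0.1,0.2,0.25,0.25,0.25,0.25], linear=[[-0.016,0.04,0.01],[-0.032,0.08,0.03],[-0.047,0.119,0.05],[-0.047,0.119,0.083],[-0.047,0.119,0.083],[-0.047,0.119,0.083],[-0.047,0.119,0.083],[-0.047,0.119,0.083]], delta_rot=[[0,0,0.2],[0,0,0.2],[0,0,0.2],[0,0,0.2],[0,0,0.2],[0,0,0.2],[0,0,0.2],[0,0,0.2]])

```text
clock: 5.22
eef_pos: [0.4943, 0.2873, 0.114]
tool_rot: [0.652, 0.758, 0.001, 0.0]
ft_force: [-0.2, 0.0, 0.3]
grip_width: 0.064
```

Run:
```python
from h import *
st(); p0,M=tool(); print(w2t(p0))
p,W,c,f=cap('wrist','w5'); olds(p,W)
L=(W-p0)@M
m=(abs(L[...,0])<.07)&(abs(L[...,1])<.03)&(L[...,2]<.03)&(L[...,2]>-.06)
for s in (-1,1):
    q=L[m&(np.sign(L[...,0])==s)]; print(len(q), np.percentile(q,[1,50,99],axis=0).round(4), q[:,2].max(), abs(q[:,0]).min())
to([*t2w(12,0),.12],98.5)
```

```text
t 5.22 p [0.4943 0.2873 0.114 ] yaw [-0.149  0.989  0.001] F [-0.2  0.   0.3] w 0.064 q [ 0.53  0.47 -0.03  1.07  0.    0.38]
[ 7.15262716 -3.00635138]
old (np.int32(7291), array([197., 196.]), array([ -5.7, -85.3,  24.8,  80.9,  49.7,  -0. ]))
old (np.int32(7231), array([321., 198.]), array([-5.6, -0.5, 24.9, 79.7, 49.8, -0.1]))
12326 [[-0.0635 -0.0172 -0.0598]
 [-0.0457 -0.01   -0.044 ]
 [-0.0045  0.0104  0.0056]] 0.01141967180709158 0.00018307549408831428
12346 [[ 0.005  -0.0172 -0.0597]
 [ 0.047  -0.0101 -0.0441]
 [ 0.0649  0.0103  0.0057]] 0.01181567790530606 6.22925655140105e-05
lin [ 0.0029  0.0047 -0.0055] yaw 98.58 tilt 0.21 drot z 0.08
```

View pics/w5.png

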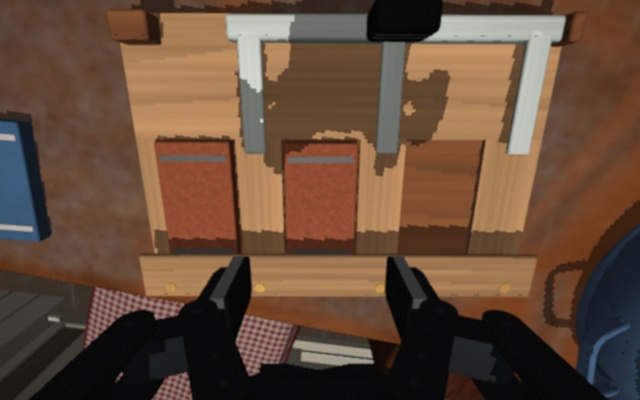

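Call:
jog_arm(jaw=[0.3,0.41,0.41,0.41,0.41,0.41,0.41,0.41], linear=[[0.003,0.0047,0.01],[0.003,0.0047,0.02],[0.003,0.0047,0.035],[0.003,0.0047,0.04],[0.003,0.0047,0.04],[0.003,0.0047,0.04],[0.003,0.0047,0.04],[0.003,0.0047,0.04]], delta_rot=[[0,0,0],[0,0,0],[0,0,0],[0,0,0],[0,0,0],[0,0,0],[0,0,0],[0,0,0]])

```text
clock: 5.93
eef_pos: [0.499, 0.2901, 0.0731]
tool_rot: [0.653, 0.758, 0.001, 0.0]
ft_force: [0.2, -0.6, 0.1]
grip_width: 0.0504
```

Run:
```python
from h import *
st(); p0,M=tool(); print(w2t(p0))
p,W,c,f=cap('wrist','w6'); olds(p,W)
L=(W-p0)@M
m=(abs(L[...,0])<.07)&(abs(L[...,1])<.03)&(L[...,2]<.03)&(L[...,2]>-.06)
for s in (-1,1):
    q=L[m&(np.sign(L[...,0])==s)]; print(len(q), np.percentile(q,[1,50,99],axis=0).round(4), np.sort(q[:,2])[-30:].round(4))
st();to([*t2w(12,0),.036],98.5)
```

```text
t 5.93 p [0.499  0.2901 0.0731] yaw [-0.148  0.989  0.001] F [ 0.2 -0.6  0.1] w 0.0504 q [ 0.53  0.52 -0.06  0.99  0.    0.38]
[12.20981996 -0.96220904]
old (np.int32(10941), array([166., 208.]), array([ -5.2, -85.3,  24.8,  82. ,  50. ,  -0.2]))
old (np.int32(10640), array([318., 209.]), array([-4.9, -0.6, 24.9, 81.1, 49.8, -0.3]))
12553 [[-0.0595 -0.0172 -0.0597]
 [-0.0425 -0.0103 -0.0424]
 [-0.0045  0.0106  0.0077]] [0.0118 0.0119 0.012  0.012  0.012  0.0121 0.0122 0.0122 0.0123 0.0124
 0.0125 0.0125 0.0125 0.0126 0.0128 0.013  0.0131 0.0132 0.0132 0.0134
 0.0134 0.0135 0.0135 0.0135 0.0136 0.0138 0.0139 0.0139 0.0141 0.0142]
12571 [[ 0.0048 -0.0173 -0.0598]
 [ 0.0438 -0.0103 -0.0425]
 [ 0.0608  0.0105  0.0078]] [0.012  0.012  0.012  0.0122 0.0122 0.0122 0.0123 0.0124 0.0125 0.0125
 0.0126 0.0126 0.0127 0.0128 0.0128 0.0129 0.0129 0.0131 0.0131 0.0131
 0.0131 0.0132 0.0133 0.0133 0.0134 0.0134 0.0136 0.0137 0.0138 0.0141]
t 5.98 p [0.499  0.29   0.0731] yaw [-0.148  0.989  0.001] F [ 0.6 -0.8  0.4] w 0.0501 q [ 0.53  0.52 -0.06  0.99  0.    0.38]
lin [ 0.001  -0.0003  0.0371] yaw 98.5 tilt 0.09 drot z -0.00
```

View pics/w6.png

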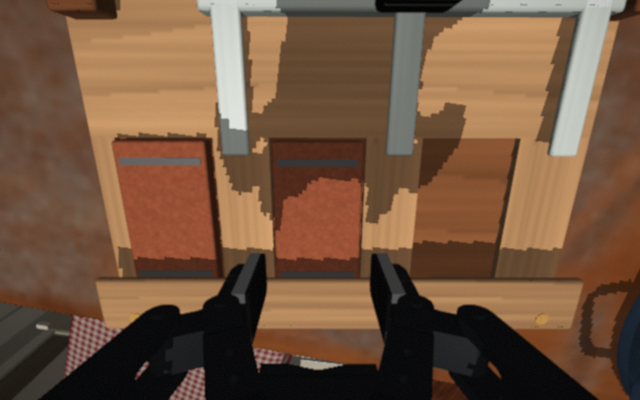

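Call:
jog_arm(jaw=[0.25,0.25,0.25,0.25,0.25,0.6,0.6,0.6], linear=[[0.0005,0,0],[0.0005,0,0.015],[0.0005,0,0.03],[0.0005,0,0.036],[0.0005,0,0.039],[0.0005,0,0.039],[0.0005,0,0.039],[0.0005,0,0.039]], delta_rot=[[0,0,0],[0,0,0],[0,0,0],[0,0,0],[0,0,0],[0,0,0],[0,0,0],[0,0,0]])

```text
clock: 6.65
eef_pos: [0.499, 0.2906, 0.0341]
tool_rot: [0.653, 0.758, 0.001, 0.0]
ft_force: [0.4, 0.1, -0.3]
grip_width: 0.0479
```

Run:
```python
from h import *
st(); p0,M=tool(); print(w2t(p0));
p,W,c,f=cap('wrist','w7'); st()
```

```text
t 6.65 p [0.499  0.2906 0.0341] yaw [-0.148  0.989  0.001] F [ 0.4  0.1 -0.3] w 0.0479 q [ 0.53  0.56 -0.1   0.9   0.    0.38]
[12.26016796 -0.45062145]
t 6.7 p [0.4989 0.2905 0.034 ] yaw [-0.148  0.989  0.001] F [ 0.5 -0.4 -1.4] w 0.0476 q [ 0.53  0.56 -0.1   0.9   0.    0.38]
```

View pics/w7.png

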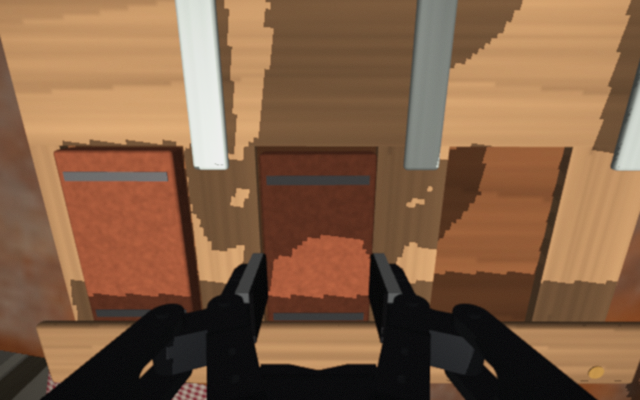

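Call:
jog_arm(jaw=[0.6,0.6,0.6,0.6,0.6,0.6,0.6,0.6], linear=[[0,0,0],[0,0,-0.002],[0,0,-0.004],[0,0,-0.006],[0,0,-0.007],[0,0,-0.007],[0,0,-0.007],[0,0,-0.007]], delta_rot=[[0,0,0],[0,0,0],[0,0,0],[0,0,0],[0,0,0],[0,0,0],[0,0,0],[0,0,0]])

```text
clock: 7.37
eef_pos: [0.4984, 0.2902, 0.0403]
tool_rot: [0.653, 0.758, -0.0, -0.0]
ft_force: [0.0, 0.4, -1.7]
grip_width: 0.0477
```

```bash
cat >> h.py <<'E'
def held(W,p,x0=-60,x1=28,yc=0):
    T=w2t(W);z=W[...,2];H=hsv(p)
    m=(T[...,0]>x0)&(T[...,0]<x1)&(abs(T[...,1]-yc)<20)&(H[...,1]>110)&(z<.045)&(z>.01)
    for a in range(x0,x1,8):
        k=m&(T[...,0]>a)&(T[...,0]<a+8); 
        if k.sum()>10:print(a,(np.nanmedian(z[k&(T[...,1]<yc-5)])*1000).round(1),(np.nanmedian(z[k&(T[...,1]>yc+5)])*1000).round(1),end='; ')
    print()
E
python3 - <<'E'
from h import *
st(); 
p,W,c,f=cap('wrist','w8'); held(W,p)
E
```

```text
t 7.37 p [0.4984 0.2902 0.0403] yaw [-0.148  0.989 -0.   ] F [ 0.   0.4 -1.7] w 0.0477 q [ 0.53  0.56 -0.1   0.92  0.    0.38]
-60 17.9 18.0; -52 18.0 18.0; -44 31.3 31.4; -36 31.4 31.4; -28 31.4 31.4; -20 31.4 31.4; -12 31.4 31.4; -4 31.4 31.4; 4 31.4 31.4; 12 31.5 31.5; 20 31.5 31.5;
```

View pics/w8.png

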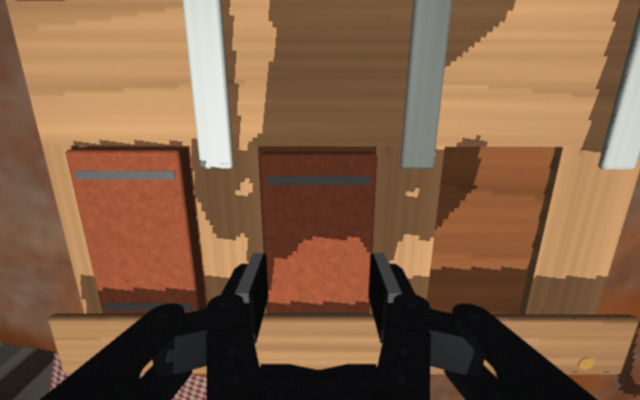

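The tile came up level, top at 31.4 mm, which clears both the deck (18) and the lip underside (35). Next I'll slide it back and then lift it away.

Call:
jog_arm(jaw=[0.6,0.6,0.6,0.6,0.6,0.6,0.6,0.6], linear=[[0,-0.008,0],[0,-0.018,0],[0,-0.028,0],[0,-0.037,0],[0,-0.037,0],[0,-0.037,-0.01],[0,-0.037,-0.03],[0,-0.037,-0.06]], delta_rot=[[0,0,0],[0,0,0],[0,0,0],[0,0,0],[0,0,0],[0,0,0],[0,0,0],[0,0,0]])

```text
clock: 8.08
eef_pos: [0.4605, 0.2838, 0.0993]
tool_rot: [0.653, 0.758, -0.002, -0.001]
ft_force: [0.5, -0.1, -1.4]
grip_width: 0.0478
```

Run:
```python
from h import *
st(); 
p,W,c,f=cap('wrist','w9'); 
# tile centre at spot A (.35,.095): TCP = centre + 12mm fwd
c8,s8=np.cos(TY),np.sin(TY)
to([.35+.012*c8,.095+.012*s8,.12],98.5)
```

```text
t 8.08 p [0.4605 0.2838 0.0993] yaw [-0.148  0.989 -0.002] F [ 0.5 -0.1 -1.4] w 0.0478 q [ 0.55  0.43 -0.13  1.02 -0.    0.4 ]
lin [-0.1723 -0.1296 -0.0143] yaw 98.49 tilt 0.47 drot z -0.01
```

View pics/w9.png

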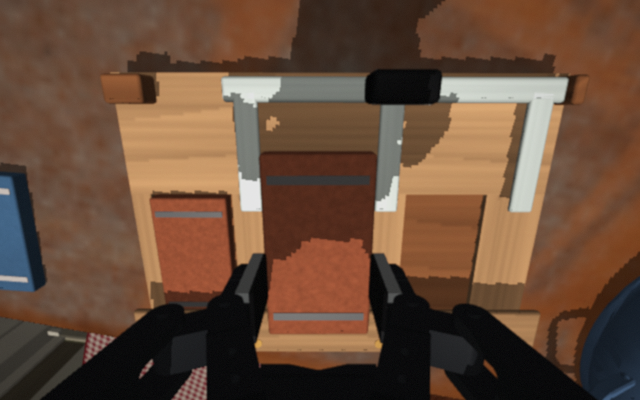

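Call:
jog_arm(jaw=[0.6,0.6,0.6,0.6,0.6,0.6,0.6,0.6], linear=[[-0.02,-0.015,-0.014],[-0.045,-0.034,-0.014],[-0.075,-0.056,-0.014],[-0.105,-0.079,-0.014],[-0.135,-0.101,-0.014],[-0.16,-0.12,-0.014],[-0.172,-0.13,-0.014],[-0.172,-0.13,-0.014]], delta_rot=[[0,0,0],[0,0,0],[0,0,0],[0,0,0],[0,0,0],[0,0,0],[0,0,0],[0,0,0]])

```text
clock: 8.8
eef_pos: [0.3569, 0.093, 0.1149]
tool_rot: [0.654, 0.756, -0.001, 0.0]
ft_force: [-0.6, -0.2, -1.6]
grip_width: 0.0479
```

Run:
```python
from h import *
st(); 
p,W,c,f=cap('wrist','w10'); st()
to([.35+.012*.989,.095+.012*.148,.022],98.5)
```

```text
t 8.8 p [0.3569 0.093  0.1149] yaw [-0.144  0.99  -0.001] F [-0.6 -0.2 -1.6] w 0.0479 q [ 0.26  0.1  -0.54  0.93 -0.    0.11]
t 8.85 p [0.3588 0.0945 0.1153] yaw [-0.145  0.989  0.   ] F [-0.6  0.1 -0.5] w 0.0477 q [ 0.26  0.11 -0.54  0.93  0.    0.11]
lin [0.0018 0.0031 0.0933] yaw 98.34 tilt 0.12 drot z -0.16
```

View pics/w10.png

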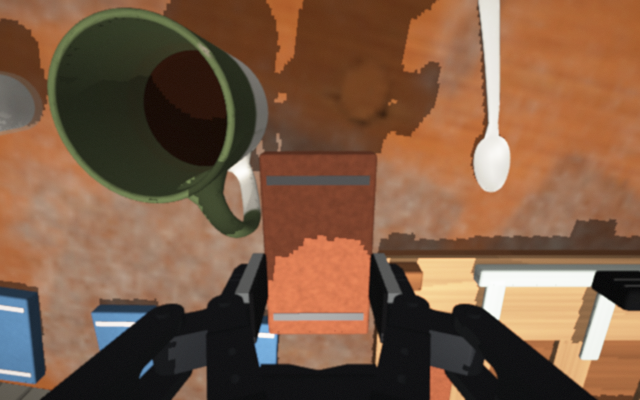

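Run:
```python
from h import *
p,W,c,f=cap('wrist'); 
for u,v in [(240,225),(250,215),(245,180),(220,200),(262,120),(230,150),(252,205),(390,250),(490,160),(490,185)]: print(u,v,W[v,u].round(3))
T=W;z=T[...,2]
m=(z>.02)&(z<.12)&(W[...,0]<.42)&(W[...,0]>.2)&(W[...,1]<.08)&(np.arange(640)[None]<262)&(np.arange(400)[:,None]<250)
q=W[m];print('mug max x,y',q.max(0)); 
for x in np.arange(.25,.4,.01):
    k=q[(q[:,0]>x)&(q[:,0]<x+.01)]
    if len(k): print(round(x,2),k[:,1].max().round(3),end=' ')
```

```text
240 225 [0.348 0.053 0.085]
250 215 [0.349 0.054 0.065]
245 180 [0.338 0.043 0.029]
220 200 [0.334 0.044 0.092]
262 120 [0.299 0.048 0.012]
230 150 [0.31  0.046 0.087]
252 205 [0.348 0.053 0.051]
390 250 [0.383 0.156 0.01 ]
490 160 [0.304 0.217 0.001]
490 185 [0.321 0.219 0.008]
mug max x,y [0.35634637 0.06576654 0.10783086]
0.25 0.026 0.26 0.039 0.27 0.046 0.28 0.049 0.29 0.049 0.3 0.064 0.31 0.065 0.32 0.066 0.33 0.066 0.34 0.057 0.35 0.058
```

The mug handle (down to y≈0.06) is too close to that spot, so I'll use (0.265, 0.12), which is open table.

Run:
```python
from h import *
st()
to([.265+.012*.989,.12+.012*.148,.0225],98.5)
```

```text
t 8.9 p [0.36   0.0955 0.1154] yaw [-0.146  0.989  0.001] F [ 0.6  0.5 -1.4] w 0.0474 q [ 0.26  0.11 -0.53  0.93  0.    0.11]
lin [ 0.0381 -0.0787  0.0927] yaw 98.41 tilt 0.2 drot z -0.09
```

Call:
jog_arm(jaw=[0.6,0.6,0.6,0.6,0.6,0.6,0.6,0.6], linear=[[0.013,-0.025,0],[0.026,-0.052,0],[0.037,-0.077,0.01],[0.037,-0.077,0.035],[0.037,-0.077,0.06],[0.037,-0.077,0.08],[0.037,-0.077,0.088],[0.037,-0.077,0.088]], delta_rot=[[0,0,0],[0,0,0],[0,0,0],[0,0,0],[0,0,0],[0,0,0],[0,0,0],[0,0,0]])

```text
clock: 9.57
eef_pos: [0.2771, 0.1214, 0.0252]
tool_rot: [0.652, 0.758, -0.001, -0.001]
ft_force: [-0.9, -0.1, -0.8]
grip_width: 0.0484
```

Run:
```python
from h import *
o=st(); p0=o['eef_pos']
p,W,c,f=cap('wrist','w11'); H=hsv(p)
m=(H[...,0]<10)&(H[...,1]>120)&(W[...,2]>.008)&(W[...,2]<.03)&(abs(W[...,0]-.265)<.07)&(abs(W[...,1]-.12)<.05)
print(comps(m,W)); q=W[m]; print(np.percentile(q[:,2],[5,50,95]))
st()
```

```text
t 9.57 p [0.2771 0.1214 0.0252] yaw [-0.15   0.989 -0.   ] F [-0.9 -0.1 -0.8] w 0.0484 q [ 0.41  0.15 -0.81  0.61  0.    0.26]
[(np.int32(17967), array([318., 242.]), array([265.3, 120.4,  16.6,  90.4,  49.8,   8.8]))]
[0.01558014 0.01664345 0.01762832]
t 9.62 p [0.2777 0.1215 0.026 ] yaw [-0.149  0.989  0.   ] F [ 0.5 -0.  -1.5] w 0.0487 q [ 0.41  0.14 -0.81  0.62  0.    0.26]
```

View pics/w11.png

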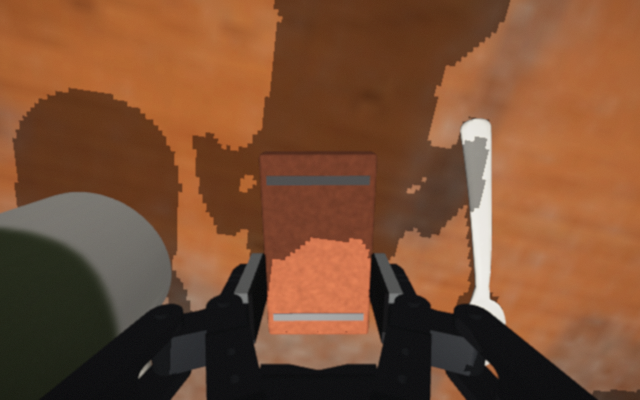

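Call:
jog_arm(jaw=[0.6,0.6,0.6,0.4,0.3,0.25,0.25,0.25], linear=[[0,0,0.002],[0,0,0.004],[0,0,0.004],[0,0,0.004],[0,0,0.004],[0,0,0.004],[0,0,-0.02],[0,0,-0.06]], delta_rot=[[0,0,0],[0,0,0],[0,0,0],[0,0,0],[0,0,0],[0,0,0],[0,0,0],[0,0,0]])

```text
clock: 10.28
eef_pos: [0.2739, 0.1192, 0.0847]
tool_rot: [0.653, 0.757, -0.004, -0.002]
ft_force: [0.5, 0.3, 0.3]
grip_width: 0.0641
```

Run:
```python
from h import *
o=st()
p,W,c,f=cap('wrist','w12'); H=hsv(p)
m=(H[...,0]<10)&(H[...,1]>120)&(W[...,2]>.008)&(W[...,2]<.03)&(abs(W[...,0]-.265)<.07)&(abs(W[...,1]-.12)<.05)
print(comps(m,W)); q=W[m]; print(np.percentile(q[:,2],[5,50,95]))
to([*t2w(12,-85),.11],98.5)
```

```text
t 10.28 p [0.2739 0.1192 0.0847] yaw [-0.148  0.989 -0.002] F [0.5 0.3 0.3] w 0.0641 q [ 0.41  0.02 -0.73  0.83  0.    0.26]
[(np.int32(8920), array([320., 212.]), array([266. , 120.1,  11.9,  90.2,  49.6,   8.7]))]
[0.01082832 0.01188929 0.01291795]
lin [ 0.0504  0.2428 -0.0168] yaw 98.49 tilt 0.22 drot z -0.01
```

First old tile is flat on the table (top at 11.9 mm). Next is the old tile in pocket2.

Call:
jog_arm(jaw=[0.25,0.25,0.25,0.25,0.25,0.25,0.25,0.25], linear=[[0.004,0.02,-0.02],[0.012,0.058,-0.03],[0.02,0.096,-0.03],[0.028,0.134,-0.03],[0.036,0.172,-0.02],[0.044,0.21,0],[0.0504,0.243,0.01],[0.0504,0.243,0.01]], delta_rot=[[0,0,0],[0,0,0],[0,0,0],[0,0,0],[0,0,0],[0,0,0],[0,0,0],[0,0,0]])

```text
clock: 11.0
eef_pos: [0.5145, 0.2079, 0.0721]
tool_rot: [0.653, 0.757, -0.0, 0.0]
ft_force: [-0.1, 0.2, 0.1]
grip_width: 0.0641
```

Run:
```python
from h import *
st()
p,W,c,f=cap('wrist','w13'); olds(p,W); cap('wrist'); st();to([*t2w(12,-85),.034],98.5)
```

```text
t 11.0 p [0.5145 0.2079 0.0721] yaw [-0.147  0.989 -0.   ] F [-0.1  0.2  0.1] w 0.0641 q [ 0.38  0.48 -0.13  0.96 -0.    0.24]
old (np.int32(10928), array([314., 204.]), array([ -5.3, -86. ,  24.9,  81.7,  49.8,  -0.1]))
t 11.1 p [0.5098 0.2062 0.0745] yaw [-0.147  0.989 -0.001] F [-0.6 -1.2 -0.4] w 0.0638 q [ 0.38  0.47 -0.13  0.97  0.    0.24]
lin [0.0005 0.0016 0.0405] yaw 98.48 tilt 0.2 drot z -0.02
```

View pics/w13.png

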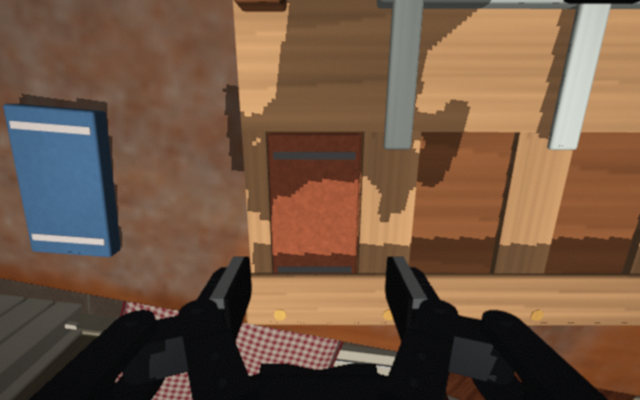

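Call:
jog_arm(jaw=[0.25,0.25,0.25,0.25,0.25,0.6,0.6,0.6], linear=[[0,0.001,0],[0,0.001,0.015],[0,0.001,0.03],[0,0.001,0.036],[0,0.001,0.04],[0,0.001,0.04],[0,0.001,0.04],[0,0.001,0.04]], delta_rot=[[0,0,0],[0,0,0],[0,0,0],[0,0,0],[0,0,0],[0,0,0],[0,0,0],[0,0,0]])

```text
clock: 11.77
eef_pos: [0.5111, 0.2066, 0.0377]
tool_rot: [0.653, 0.758, 0.001, 0.0]
ft_force: [-2.3, -0.6, 4.1]
grip_width: 0.0463
```

Run:
```python
from h import *
st(); p0,M=tool(); print(w2t(p0))
```

```text
t 11.77 p [0.5111 0.2066 0.0377] yaw [-0.148  0.989  0.   ] F [-2.3 -0.6  4.1] w 0.0463 q [ 0.38  0.52 -0.17  0.88 -0.    0.24]
[ 11.8443543  -85.27682651]
```

Run:
```python
from h import *
p,W,c,f=cap('wrist','w14'); held(W,p,-60,28,-85);st()
```

```text
-60 17.9 17.9; -52 17.9 18.0; -44 24.9 24.9; -36 24.9 24.9; -28 24.9 24.9; -20 24.9 24.9; -12 24.9 25.0; -4 25.0 24.9; 4 24.9 24.9; 12 24.9 24.9; 20 24.9 25.0; 
t 11.82 p [0.5111 0.2066 0.0377] yaw [-0.148  0.989  0.   ] F [-3.2 -1.9  6.1] w 0.0464 q [ 0.38  0.52 -0.17  0.88  0.    0.24]
```

View pics/w14.png

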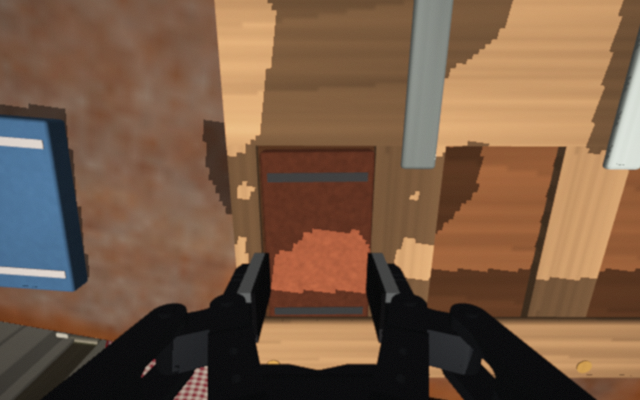

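Only the fingertips have the tile, so I'll reopen, lower and re-grip.

Call:
jog_arm(jaw=[0.4,0.25,0.25,0.25,0.25,0.25,0.25,0.25], linear=[[0,0,0],[0,0,0],[0,0,0],[0,0,0],[0,0,0],[0,0,0],[0,0,0],[0,0,0]], delta_rot=[[0,0,0],[0,0,0],[0,0,0],[0,0,0],[0,0,0],[0,0,0],[0,0,0],[0,0,0]])

```text
clock: 12.48
eef_pos: [0.5109, 0.2065, 0.0362]
tool_rot: [0.653, 0.758, -0.0, -0.0]
ft_force: [-0.2, -0.6, 1.1]
grip_width: 0.0642
```

Run:
```python
from h import *
st();to([*t2w(12,-85.5),.034],98.5)
```

```text
t 12.48 p [0.5109 0.2065 0.0362] yaw [-0.148  0.989 -0.   ] F [-0.2 -0.6  1.1] w 0.0642 q [ 0.38  0.52 -0.17  0.88  0.    0.24]
lin [-0.0002  0.0004  0.0022] yaw 98.5 tilt 0.01 drot z 0.00
```

Call:
jog_arm(jaw=[0.25,0.25,0.25,0.6,0.6,0.6,0.6,0.6], linear=[[0,0,0.002],[0,0,0.0025],[0,0,0.0025],[0,0,0.0025],[0,0,0.0025],[0,0,0.0025],[0,0,0.0025],[0,0,0.0025]], delta_rot=[[0,0,0],[0,0,0],[0,0,0],[0,0,0],[0,0,0],[0,0,0],[0,0,0],[0,0,0]])

```text
clock: 13.15
eef_pos: [0.5112, 0.2066, 0.0342]
tool_rot: [0.653, 0.758, 0.0, 0.0]
ft_force: [-0.6, -0.1, 4.4]
grip_width: 0.0475
```

Run:
```python
from h import *
st();
```

```text
t 13.15 p [0.5112 0.2066 0.0342] yaw [-0.148  0.989  0.   ] F [-0.6 -0.1  4.4] w 0.0475 q [ 0.38  0.52 -0.18  0.87 -0.    0.24]
```

Good: z and width now match the first grasp. I'll lift 7.5 mm.

Call:
jog_arm(jaw=[0.6,0.6,0.6,0.6,0.6,0.6,0.6,0.6], linear=[[0,0,0],[0,0,-0.002],[0,0,-0.004],[0,0,-0.006],[0,0,-0.0075],[0,0,-0.0075],[0,0,-0.0075],[0,0,-0.0075]], delta_rot=[[0,0,0],[0,0,0],[0,0,0],[0,0,0],[0,0,0],[0,0,0],[0,0,0],[0,0,0]])

```text
clock: 13.82
eef_pos: [0.5108, 0.2065, 0.0412]
tool_rot: [0.653, 0.758, -0.0, -0.0]
ft_force: [0.7, -0.2, -0.7]
grip_width: 0.0479
```

Run:
```python
from h import *
st();p,W,c,f=cap('wrist','w15'); held(W,p,-60,28,-85)
```

```text
t 13.82 p [0.5108 0.2065 0.0412] yaw [-0.148  0.989 -0.   ] F [ 0.7 -0.2 -0.7] w 0.0479 q [ 0.38  0.51 -0.17  0.89 -0.    0.24]
-60 17.9 17.9; -52 17.9 18.0; -44 31.7 31.7; -36 31.6 31.8; -28 31.8 31.7; -20 31.7 31.7; -12 31.8 31.7; -4 31.8 31.8; 4 31.8 31.8; 12 31.9 31.8; 20 31.8 31.9;
```

Lifted level. Now I'll slide it back and then up.

Call:
jog_arm(jaw=[0.6,0.6,0.6,0.6,0.6,0.6,0.6,0.6], linear=[[0,-0.008,0],[0,-0.018,0],[0,-0.028,0],[0,-0.037,0],[0,-0.037,0],[0,-0.037,-0.01],[0,-0.037,-0.04],[0,-0.037,-0.075]], delta_rot=[[0,0,0],[0,0,0],[0,0,0],[0,0,0],[0,0,0],[0,0,0],[0,0,0],[0,0,0]])

```text
clock: 14.53
eef_pos: [0.473, 0.2004, 0.1159]
tool_rot: [0.653, 0.758, -0.002, -0.001]
ft_force: [1.2, 0.1, -1.0]
grip_width: 0.0475
```

Run:
```python
from h import *
st();p,W,c,f=cap('wrist','w16')
to([.30+.012*.989,.29+.012*.148,.115],98.5)
```

```text
t 14.53 p [0.473  0.2004 0.1159] yaw [-0.148  0.989 -0.001] F [ 1.2  0.1 -1. ] w 0.0475 q [ 0.4   0.37 -0.18  1.03 -0.    0.25]
lin [ 0.1128 -0.1513  0.0083] yaw 98.5 tilt 0.59 drot z -0.00
```

View pics/w16.png

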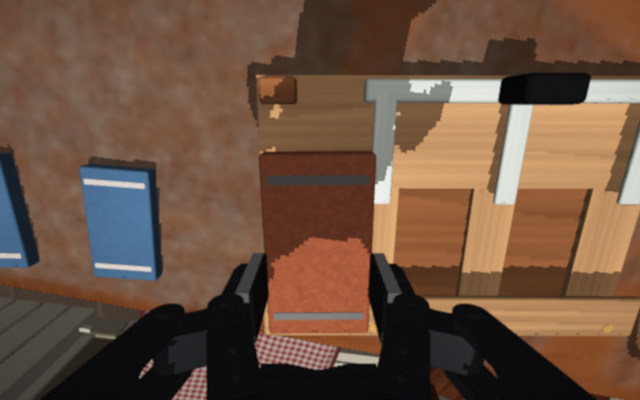

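Call:
jog_arm(jaw=[0.6,0.6,0.6,0.6,0.6,0.6,0.6,0.6], linear=[[0.012,-0.016,0],[0.03,-0.04,0],[0.05,-0.067,0],[0.07,-0.094,0],[0.09,-0.121,0],[0.105,-0.141,0],[0.113,-0.151,0],[0.113,-0.151,0]], delta_rot=[[0,0,0],[0,0,0],[0,0,0],[0,0,0],[0,0,0],[0,0,0],[0,0,0],[0,0,0]])

```text
clock: 15.25
eef_pos: [0.3068, 0.292, 0.1172]
tool_rot: [0.651, 0.759, 0.001, -0.0]
ft_force: [-0.2, -0.1, -0.2]
grip_width: 0.0473
```

Run:
```python
from h import *
st();p,W,c,f=cap('wrist','w17');cap('wrist')
to([.30+.012*.989,.29+.012*.148,.0215],98.5)
```

```text
t 15.25 p [0.3068 0.292  0.1172] yaw [-0.152  0.988  0.001] F [-0.2 -0.1 -0.2] w 0.0473 q [ 0.76  0.2  -0.41  0.96  0.    0.61]
lin [-0.0001  0.0027  0.0957] yaw 98.57 tilt 0.14 drot z 0.07
```

View pics/w17.png

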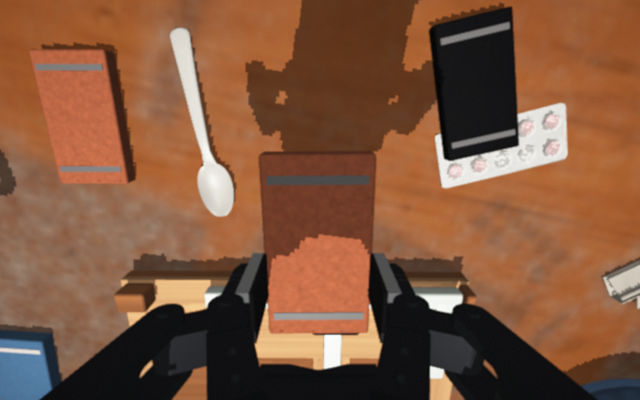

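Call:
jog_arm(jaw=[0.6,0.6,0.6,0.6,0.6,0.6,0.6,0.6], linear=[[0,0,0.015],[0,0,0.035],[0,0,0.055],[0,0,0.075],[0,0,0.085],[0,0,0.091],[0,0,0.091],[0,0,0.091]], delta_rot=[[0,0,0],[0,0,0],[0,0,0],[0,0,0],[0,0,0],[0,0,0],[0,0,0],[0,0,0]])

```text
clock: 16.02
eef_pos: [0.3092, 0.2905, 0.0256]
tool_rot: [0.653, 0.757, 0.0, 0.0]
ft_force: [0.2, 0.1, -0.7]
grip_width: 0.0479
```

```bash
cat >> h.py <<'E'
def redtop(p,W,x,y):
    H=hsv(p)
    m=(H[...,0]<10)&(H[...,1]>120)&(W[...,2]>.008)&(W[...,2]<.03)&(abs(W[...,0]-x)<.05)&(abs(W[...,1]-y)<.05)
    print(comps(m,W)); q=W[m]; print(np.percentile(q[:,2],[5,50,95]).round(4))
E
python3 - <<'E'
from h import *
st();p,W,c,f=cap('wrist','w18');redtop(p,W,.3,.29);st()
E
```

```text
t 16.02 p [0.3092 0.2905 0.0256] yaw [-0.147  0.989  0.   ] F [ 0.2  0.1 -0.7] w 0.0479 q [ 0.75  0.34 -0.53  0.71 -0.    0.61]
[(np.int32(17737), array([318., 242.]), array([297.5, 289.6,  16.2,  90.4,  50. ,   8.9]))]
[0.0151 0.0162 0.0172]
t 16.07 p [0.3094 0.2909 0.026 ] yaw [-0.147  0.989  0.001] F [-0.1  0.5 -0.3] w 0.0474 q [ 0.75  0.34 -0.53  0.71 -0.    0.61]
```

Call:
jog_arm(jaw=[0.6,0.6,0.6,0.4,0.3,0.25,0.25,0.25], linear=[[0,0,0.002],[0,0,0.004],[0,0,0.004],[0,0,0.004],[0,0,0.004],[0,0,0.004],[0,0,-0.02],[0,0,-0.06]], delta_rot=[[0,0,0],[0,0,0],[0,0,0],[0,0,0],[0,0,0],[0,0,0],[0,0,0],[0,0,0]])

```text
clock: 16.73
eef_pos: [0.3056, 0.288, 0.0829]
tool_rot: [0.653, 0.758, -0.005, -0.0]
ft_force: [0.4, 0.6, -0.7]
grip_width: 0.064
```

Run:
```python
from h import *
st();p,W,c,f=cap('wrist','w19');redtop(p,W,.3,.29)
p,W,c,f=cap('side','s19')
for r in comps(blue(p),W): print(r)
cap('wrist'); to([.45,.02,.25],98.5)
```

```text
t 16.73 p [0.3056 0.288  0.0829] yaw [-0.148  0.989 -0.005] F [ 0.4  0.6 -0.7] w 0.064 q [ 0.76  0.25 -0.46  0.87 -0.    0.61]
[(np.int32(9120), array([322., 211.]), array([296.5, 289.4,  11.9,  89.7,  50.1,   9. ]))]
[0.0108 0.0119 0.0129]
(np.int32(145), array([304., 169.]), array([ 509.4, -155.9,   10.9,   61.7,   51.8,   -0.9]))
(np.int32(204), array([296., 184.]), array([503.6, -48.5,  10.6,  74.7,  52.2,   5.8]))
(np.int32(259), array([288., 201.]), array([498.8,  54. ,  10.8,  75.6,  52.1,   2.5]))
(np.int32(3962), array([168., 344.]), array([567.3, 581.1,  23.4, 193.5,  90.2,  44.1]))
(np.int32(1458), array([188., 366.]), array([443. , 646.8,  47.8, 139.7,  32.1,  72.3]))
(np.int32(114), array([114., 392.]), array([570.6, 714.6,  47.5,  54. ,   5.8, -19.9]))
lin [-0.2895  0.0988 -0.1625] yaw 98.51 tilt 0.43 drot z 0.01
```

View pics/s19.png

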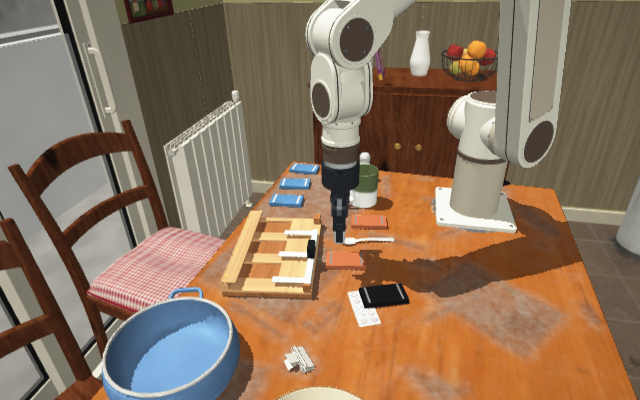

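Run:
```python
from h import *
st();to([.505,.054,.13],93.6)
```

```text
t 16.88 p [0.3104 0.2926 0.0882] yaw [-0.148  0.989  0.004] F [ 0.3  0.1 -0.4] w 0.0637 q [ 0.76  0.24 -0.45  0.87 -0.    0.61]
lin [-0.2645  0.1574 -0.042 ] yaw 98.51 tilt 0.43 drot z 4.91
```

Call:
jog_arm(jaw=[0.25,0.25,0.25,0.25,0.25,0.25,0.25,0.25], linear=[[-0.02,0,-0.03],[-0.05,0.02,-0.05],[-0.08,0.04,-0.05],[-0.112,0.06,-0.05],[-0.144,0.08,-0.05],[-0.176,0.1,-0.05],[-0.208,0.12,-0.045],[-0.24,0.14,-0.043]], delta_rot=[[0,0,0],[0,0,1],[0,0,2],[0,0,3],[0,0,4],[0,0,4.9],[0,0,4.9],[0,0,4.9]])

```text
clock: 17.55
eef_pos: [0.4824, 0.0721, 0.1271]
tool_rot: [0.685, 0.729, -0.001, -0.0]
ft_force: [-0.0, 1.3, -0.1]
grip_width: 0.0641
```

Call:
jog_arm(jaw=[0.25,0.25,0.25,0.25,0.25,0.25,0.25,0.25], linear=[[-0.015,0.01,0],[-0.025,0.02,0],[-0.025,0.02,0],[-0.025,0.02,0],[-0.025,0.02,0],[-0.025,0.02,0],[-0.025,0.02,0],[-0.025,0.02,0]], delta_rot=[[0,0,0],[0,0,0],[0,0,0],[0,0,0],[0,0,0],[0,0,0],[0,0,0],[0,0,0]])

```text
clock: 18.22
eef_pos: [0.5033, 0.0509, 0.1284]
tool_rot: [0.684, 0.729, -0.0, -0.0]
ft_force: [0.7, 1.1, 0.3]
grip_width: 0.0641
```

```bash
cat >> h.py <<'E'
def bluetiles(p,W):
    H=hsv(p); z=W[...,2]
    m=((H[...,0]>98)&(H[...,0]<125)&(H[...,1]>90)|(H[...,1]<60)&(H[...,2]>90))&(z>.0095)&(z<.0145)&(W[...,0]>.43)&(W[...,0]<.6)&(W[...,1]<.14)
    m=cv2.morphologyEx(m.astype(np.uint8),cv2.MORPH_OPEN,np.ones((3,3)))
    for r in comps(m,W,800): print('blue',r)
E
python3 - <<'E'
from h import *
st();p,W,c,f=cap('wrist','w20');bluetiles(p,W)
E
```

```text
t 18.22 p [0.5033 0.0509 0.1284] yaw [-0.064  0.998  0.   ] F [0.7 1.1 0.3] w 0.0641 q [ 0.1   0.34 -0.19  1.04  0.    0.04]
blue (np.int32(6908), array([ 49., 195.]), array([ 509.8, -157.6,   11.8,   89.4,   51.6,   -1.5]))
blue (np.int32(6639), array([187., 206.]), array([511.9, -50.4,  11.8,  89.9,  50.6,   8.1]))
blue (np.int32(6647), array([319., 208.]), array([507. ,  52.4,  11.9,  90.1,  49.8,   3.8]))
```

View pics/w20.png

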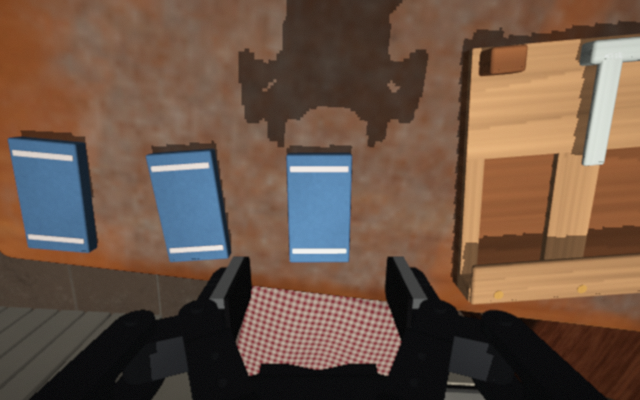

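Run:
```python
from h import *
st();to([.519,.0532,.0212],93.8)
```

```text
t 18.27 p [0.5034 0.0508 0.1284] yaw [-0.064  0.998  0.   ] F [ 1.1  0.1 -0.4] w 0.0642 q [ 0.1   0.34 -0.19  1.04  0.    0.04]
lin [0.0014 0.0157 0.1072] yaw 93.67 tilt 0.01 drot z -0.13
```

Call:
jog_arm(jaw=[0.25,0.25,0.25,0.25,0.25,0.25,0.25,0.25], linear=[[0.0014,0.0157,0.02],[0.0014,0.0157,0.045],[0.0014,0.0157,0.07],[0.0014,0.0157,0.09],[0.0014,0.0157,0.1],[0.0014,0.0157,0.106],[0.0014,0.0157,0.107],[0.0014,0.0157,0.107]], delta_rot=[[0,0,-0.1],[0,0,-0.1],[0,0,-0.1],[0,0,-0.1],[0,0,-0.1],[0,0,-0.1],[0,0,-0.1],[0,0,-0.1]])

```text
clock: 18.93
eef_pos: [0.5198, 0.0527, 0.0218]
tool_rot: [0.684, 0.73, 0.0, 0.0]
ft_force: [0.6, -0.5, -0.8]
grip_width: 0.0638
```

Run:
```python
from h import *
st();to([.519,.0532,.0212],93.8)
```

```text
t 18.93 p [0.5198 0.0527 0.0218] yaw [-0.065  0.998  0.   ] F [ 0.6 -0.5 -0.8] w 0.0638 q [ 0.1   0.49 -0.27  0.81 -0.    0.04]
lin [ 0.0006 -0.0008  0.0006] yaw 93.71 tilt 0.05 drot z -0.09
```

Grip, then lift about 90 mm.

Call:
jog_arm(jaw=[0.6,0.6,0.6,0.6,0.6,0.6,0.6,0.6], linear=[[0,0,0],[0,0,0],[0,0,0],[0,0,0],[0,0,-0.01],[0,0,-0.035],[0,0,-0.065],[0,0,-0.095]], delta_rot=[[0,0,0],[0,0,0],[0,0,0],[0,0,0],[0,0,0],[0,0,0],[0,0,0],[0,0,0]])

```text
clock: 19.6
eef_pos: [0.5186, 0.0524, 0.1177]
tool_rot: [0.684, 0.73, -0.001, -0.0]
ft_force: [0.6, -0.0, -1.0]
grip_width: 0.0473
```

```bash
cat >> h.py <<'E'
def hold(p,W):
    # held blue tile in tool frame: fit rectangle & plane
    p0,M=tool(); L=(W-p0)@M; H=hsv(p)
    m=((H[...,0]>98)&(H[...,0]<125)&(H[...,1]>90)|(H[...,1]<60)&(H[...,2]>90))&(abs(L[...,0])<.04)&(abs(L[...,1])<.075)&(L[...,2]>-.005)&(L[...,2]<.035)
    m=cv2.morphologyEx(m.astype(np.uint8),cv2.MORPH_OPEN,np.ones((5,5)))
    n,l,s,_=cv2.connectedComponentsWithStats(m); i=1+np.argmax(s[1:,4]); q=L[l==i]
    q=q[abs(q[:,2]-np.median(q[:,2]))<.006]
    A=np.c_[q[:,:2],np.ones(len(q))]; k=np.linalg.lstsq(A,q[:,2],rcond=None)[0]
    r=cv2.minAreaRect((q[:,:2]*1000).astype(np.float32))
    print('hold rect(tool mm)',np.round(r[0],1),np.round(r[1],1),round(r[2],1),'top z',round(np.median(q[:,2])*1000,1),'slopes deg',np.degrees(k[:2]).round(2))
E
python3 - <<'E'
from h import *
st();p,W,c,f=cap('wrist','w21');hold(p,W)
cap('wrist')
for y in (85,0,-85): to([*t2w(-24.5,y),.115],98.5)
E
```

```text
t 19.6 p [0.5186 0.0524 0.1177] yaw [-0.065  0.998 -0.   ] F [ 0.6 -0.  -1. ] w 0.0473 q [ 0.1   0.38 -0.16  1.03 -0.    0.04]
hold rect(tool mm) [  0.4 -18.2] [90.  49.5] 89.9 top z 18.0 slopes deg [0.02 0.46]
lin [ 0.3208 -0.053   0.0071] yaw 93.69 tilt 0.67 drot z -4.81
lin [ 0.2361 -0.0459  0.0071] yaw 93.69 tilt 0.67 drot z -4.81
lin [ 0.1514 -0.0388  0.0072] yaw 93.69 tilt 0.67 drot z -4.81
```

View pics/w21.png

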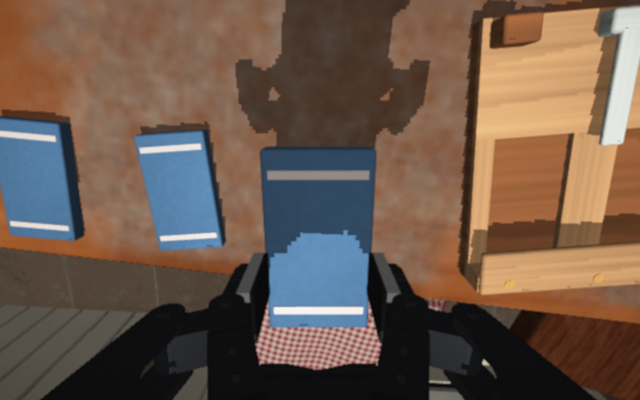

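```bash
sed -i 's/^def hold(p,W):/def hold(p,W,pm=None):/; s/^    p0,M=tool(); L=(W-p0)@M; H=hsv(p)/    p0,M=pm or tool(); L=(W-p0)@M; H=hsv(p)/' h.py
python3 - <<'E'
from h import *
for i in range(2):
    pm=tool(); p,W,c,f=cap('wrist');hold(p,W,pm); print(pm[0])
E
```

```text
hold rect(tool mm) [  0.5 -13.5] [90.2 49.8] 89.7 top z 11.5 slopes deg [-0.02 -0.19]
[0.52349488 0.05290373 0.12257418]
hold rect(tool mm) [  0.5 -13.6] [49.4 90.2] 0.0 top z 11.4 slopes deg [-0.   -0.19]
[0.52191487 0.05273955 0.120018  ]
```

Run:
```python
from h import *
st();to([*t2w(-23,85),.115],98.5)
```

```text
t 19.8 p [0.5202 0.0526 0.1179] yaw [-0.064  0.998  0.   ] F [-0.3 -0.1 -2.4] w 0.047 q [ 0.1   0.38 -0.16  1.03 -0.    0.04]
lin [ 0.3211 -0.0481  0.0028] yaw 93.7 tilt 0.2 drot z -4.80
```

Call:
jog_arm(jaw=[0.6,0.6,0.6,0.6,0.6,0.6,0.6,0.6], linear=[[0.02,-0.01,0],[0.05,-0.02,0],[0.085,-0.03,0],[0.12,-0.04,0],[0.155,-0.048,0],[0.19,-0.048,0],[0.225,-0.048,0],[0.26,-0.048,0]], delta_rot=[[0,0,0],[0,0,-1],[0,0,-2],[0,0,-3],[0,0,-4],[0,0,-4.8],[0,0,-4.8],[0,0,-4.8]])

```text
clock: 20.47
eef_pos: [0.4529, 0.3097, 0.1147]
tool_rot: [0.653, 0.758, -0.002, -0.0]
ft_force: [0.4, -0.2, -1.1]
grip_width: 0.047
```

Call:
jog_arm(jaw=[0.6,0.6,0.6,0.6,0.6,0.6,0.6,0.6], linear=[[0.03,0.005,0],[0.05,0.005,0.01],[0.061,0.005,0.02],[0.061,0.005,0.035],[0.061,0.005,0.045],[0.061,0.005,0.05],[0.061,0.005,0.05],[0.061,0.005,0.05]], delta_rot=[[0,0,0],[0,0,0],[0,0,0],[0,0,0],[0,0,0],[0,0,0],[0,0,0],[0,0,0]])

```text
clock: 21.13
eef_pos: [0.4504, 0.3687, 0.0658]
tool_rot: [0.653, 0.757, -0.001, -0.0]
ft_force: [-0.5, 0.1, -0.9]
grip_width: 0.0469
```

Run:
```python
from h import *
st();cap('wrist')
pm=tool();p,W,c,f=cap('wrist','w22');hold(p,W,pm);print(w2t(pm[0]),pm[0]);st()
T=w2t(W);m=blue(p)>0; m=m&(abs(T[...,1]-85)<45)&(W[...,2]<.12)&(T[...,0]<40)
print(comps(m,np.dstack([T/1000,W[...,2]]),800))
to([*t2w(-23,85),.0415],98.5)
```

```text
t 21.13 p [0.4504 0.3687 0.0658] yaw [-0.147  0.989 -0.001] F [-0.5  0.1 -0.9] w 0.0469 q [ 0.69  0.54 -0.05  0.98 -0.    0.54]
hold rect(tool mm) [  0.6 -13.4] [90.4 49.5] 89.8 top z 11.4 slopes deg [-0.03 -0.21]
[-23.59674812  84.46022812] [0.45097843 0.36924468 0.06652574]
t 21.23 p [0.4512 0.3696 0.067 ] yaw [-0.147  0.989  0.001] F [ 0.1  0.5 -1.6] w 0.0471 q [ 0.69  0.54 -0.05  0.98 -0.    0.54]
[(np.int32(16259), array([318., 238.]), array([-36.9,  85.2,  55. ,  90.2,  48.8,  -0.1]))]
lin [0.0002 0.0003 0.0255] yaw 98.44 tilt 0.06 drot z -0.06
```

View pics/w22.png

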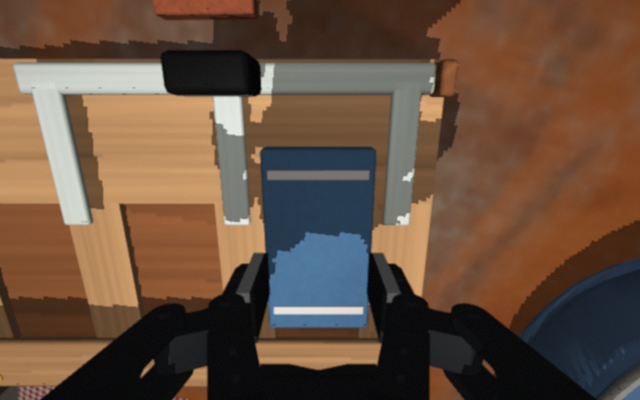

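Call:
jog_arm(jaw=[0.6,0.6,0.6,0.6,0.6,0.6,0.6,0.6], linear=[[0,0,0.005],[0,0,0.01],[0,0,0.015],[0,0,0.02],[0,0,0.0225],[0,0,0.0225],[0,0,0.0225],[0,0,0.0225]], delta_rot=[[0,0,0],[0,0,0],[0,0,0],[0,0,0],[0,0,0],[0,0,0],[0,0,0],[0,0,0]])

```text
clock: 21.9
eef_pos: [0.4507, 0.3701, 0.0439]
tool_rot: [0.653, 0.758, 0.0, 0.0]
ft_force: [-0.6, -0.4, -1.5]
grip_width: 0.0475
```

```bash
cat >> h.py <<'E'
def inset(p,W,yc):
    T=w2t(W);m=blue(p)>0; m=m&(abs(T[...,1]-yc)<45)&(W[...,2]<.12)&(T[...,0]<40)&(T[...,0]>-95)
    print(comps(m,np.dstack([T/1000,W[...,2]]),300))
    z=W[...,2]
    for a in range(-88,30,8):
        k=m&(T[...,0]>a)&(T[...,0]<a+8)
        if k.sum()>10: print(a,(np.nanmedian(z[k&(T[...,1]<yc-5)])*1000).round(1),(np.nanmedian(z[k&(T[...,1]>yc+5)])*1000).round(1),end='; ')
    print()
E
python3 - <<'E'
from h import *
st()
pm=tool();p,W,c,f=cap('wrist','w23');hold(p,W,pm);print(w2t(pm[0]),pm[0]);st();inset(p,W,85)
E
```

```text
t 21.9 p [0.4507 0.3701 0.0439] yaw [-0.148  0.989  0.   ] F [-0.6 -0.4 -1.5] w 0.0475 q [ 0.69  0.56 -0.07  0.93 -0.    0.54]
hold rect(tool mm) [  0.8 -13.6] [49.1 90. ] 0.1 top z 11.5 slopes deg [ 0.02 -0.19]
[-23.77549699  85.34157103] [0.45067137 0.37008993 0.04387347]
t 21.95 p [0.4507 0.3701 0.044 ] yaw [-0.148  0.989  0.   ] F [ 0.7 -0.5 -1.5] w 0.0474 q [ 0.69  0.56 -0.07  0.93 -0.    0.54]
[(np.int32(15205), array([318., 230.]), array([-41.9,  85.9,  32.4,  80.3,  48.9,   0. ])), (np.int32(1088), array([318., 318.]), array([  2.9,  86.2,  32.5,  48.6,  10.8, -88. ]))]
-88 32.1 32.1; -80 32.4 32.2; -72 32.4 32.3; -64 32.3 32.3; -56 32.4 32.3; -48 32.4 32.4; -40 32.4 32.3; -32 32.4 32.4; -24 32.4 32.4; -16 32.5 32.4; -8 32.5 32.4; 0 32.5 32.5;
```

Call:
jog_arm(jaw=[0.6,0.6,0.6,0.6,0.6,0.6,0.6,0.6], linear=[[-0.001,0.004,0],[-0.001,0.01,0],[-0.001,0.017,0],[-0.001,0.024,0],[-0.001,0.031,0],[-0.001,0.036,0],[-0.001,0.037,0],[-0.001,0.037,0]], delta_rot=[[0,0,0],[0,0,0],[0,0,0],[0,0,0],[0,0,0],[0,0,0],[0,0,0],[0,0,0]])

```text
clock: 22.62
eef_pos: [0.4878, 0.3744, 0.0436]
tool_rot: [0.653, 0.757, -0.0, -0.0]
ft_force: [-0.2, -0.4, -2.4]
grip_width: 0.0467
```

Run:
```python
from h import *
st();cap('wrist')
pm=tool();p,W,c,f=cap('wrist','w24');print(w2t(pm[0]),pm[0]);st();inset(p,W,85)
```

```text
t 22.62 p [0.4878 0.3744 0.0436] yaw [-0.147  0.989  0.   ] F [-0.2 -0.4 -2.4] w 0.0467 q [0.65 0.62 0.03 0.98 0.   0.51]
[13.08881158 84.07298142] [0.48731826 0.37428416 0.04355225]
t 22.72 p [0.4871 0.3742 0.0436] yaw [-0.148  0.989 -0.   ] F [ 0.4 -0.6 -1.3] w 0.047 q [0.66 0.62 0.02 0.98 0.   0.51]
[(np.int32(15153), array([318., 228.]), array([-6.4, 84.9, 32.1, 77.7, 48.6,  0.2]))]
-48 32.0 32.0; -40 32.0 32.0; -32 32.1 32.0; -24 32.0 32.0; -16 32.1 32.1; -8 32.1 32.0; 0 32.1 32.1; 8 32.1 32.1; 16 32.2 32.2; 24 32.1 32.1;
```

View pics/w24.png

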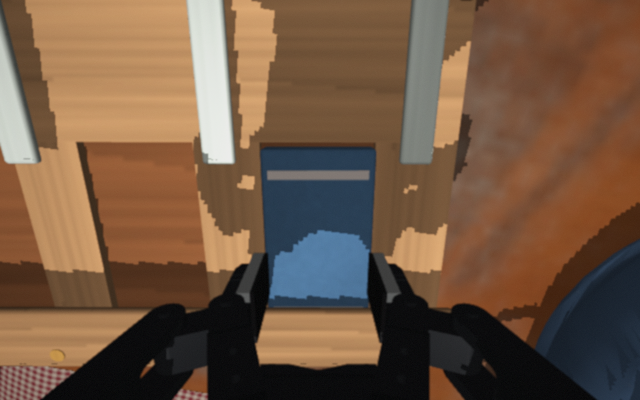

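The tile is centred over pocket0 (near end at about −45, y 84.9). I'll lower it 7 mm and release.

Call:
jog_arm(jaw=[0.6,0.6,0.6,0.6,0.6,0.45,0.3,0.25], linear=[[0,0,0.002],[0,0,0.004],[0,0,0.006],[0,0,0.007],[0,0,0.007],[0,0,0.007],[0,0,0.007],[0,0,0.007]], delta_rot=[[0,0,0],[0,0,0],[0,0,0],[0,0,0],[0,0,0],[0,0,0],[0,0,0],[0,0,0]])

```text
clock: 23.38
eef_pos: [0.4875, 0.3746, 0.0371]
tool_rot: [0.653, 0.758, 0.0, 0.0]
ft_force: [-0.2, 0.1, -0.0]
grip_width: 0.0642
```

Run:
```python
from h import *
pm=tool();p,W,c,f=cap('wrist','w25');st();inset(p,W,85)
```

```text
t 23.43 p [0.4875 0.3747 0.0372] yaw [-0.148  0.989  0.   ] F [ 0.5 -0.1  0.5] w 0.0644 q [ 0.66  0.62  0.02  0.96 -0.    0.51]
[(np.int32(15263), array([318., 228.]), array([-5.3, 85.1, 24.9, 80.1, 49. ,  0. ]))]
-48 24.8 24.9; -40 24.9 24.9; -32 25.0 24.9; -24 24.9 24.9; -16 24.9 25.0; -8 24.9 24.9; 0 24.9 25.0; 8 24.9 24.9; 16 24.9 24.9; 24 24.8 24.9;
```

Seated flat (24.9 mm across its length). Next is the second blue tile.

Run:
```python
from h import *
to([.505,-.05,.13],98.1)
```

```text
lin [-0.4225 -0.0455 -0.093 ] yaw 98.5 tilt 0.04 drot z 0.40
```

Call:
jog_arm(jaw=[0.25,0.25,0.25,0.25,0.25,0.25,0.25,0.25], linear=[[0,0,-0.015],[0,0,-0.05],[-0.03,0,-0.08],[-0.07,0.01,-0.093],[-0.11,0.02,-0.093],[-0.15,0.03,-0.093],[-0.19,0.04,-0.093],[-0.23,0.05,-0.093]], delta_rot=[[0,0,0],[0,0,0],[0,0,0],[0,0,0],[0,0,0],[0,0,0],[0,0,0],[0,0,0]])

```text
clock: 24.1
eef_pos: [0.5713, 0.1531, 0.1307]
tool_rot: [0.653, 0.758, 0.001, 0.0]
ft_force: [0.4, 0.6, 0.7]
grip_width: 0.0641
```

Run:
```python
from h import *
to([.505,-.05,.13],98.1)
```

```text
lin [-0.191  -0.0957  0.0005] yaw 98.53 tilt 0.09 drot z 0.43
```

Call:
jog_arm(jaw=[0.25,0.25,0.25,0.25,0.25,0.25,0.25,0.25], linear=[[-0.035,-0.02,0],[-0.07,-0.04,0],[-0.105,-0.06,0],[-0.14,-0.08,0],[-0.17,-0.095,0],[-0.191,-0.095,0],[-0.191,-0.095,0],[-0.191,-0.095,0]], delta_rot=[[0,0,0.4],[0,0,0.4],[0,0,0.4],[0,0,0.4],[0,0,0.4],[0,0,0.4],[0,0,0.4],[0,0,0.4]])

```text
clock: 24.77
eef_pos: [0.5052, -0.0493, 0.1303]
tool_rot: [0.656, 0.754, 0.001, 0.0]
ft_force: [-0.9, 0.3, 0.0]
grip_width: 0.0641
```

Run:
```python
from h import *
cap('wrist');st();p,W,c,f=cap('wrist','w26');bluetiles(p,W);st()
```

```text
t 24.82 p [ 0.5052 -0.0483  0.1302] yaw [-0.14  0.99  0.  ] F [ 0.2 -0.2 -0.1] w 0.0639 q [-0.1   0.34 -0.18  1.05  0.   -0.24]
blue (np.int32(6824), array([180., 190.]), array([ 509.8, -158.1,   11.8,   89.7,   50.2,   -1.5]))
blue (np.int32(6341), array([314., 210.]), array([511.7, -50.7,  11.9,  89.4,  49.7,   7.7]))
t 24.87 p [ 0.5052 -0.0477  0.13  ] yaw [-0.141  0.99   0.   ] F [-0.4  0.2 -0.5] w 0.0641 q [-0.09  0.34 -0.18  1.05  0.   -0.24]
```

View pics/w26.png

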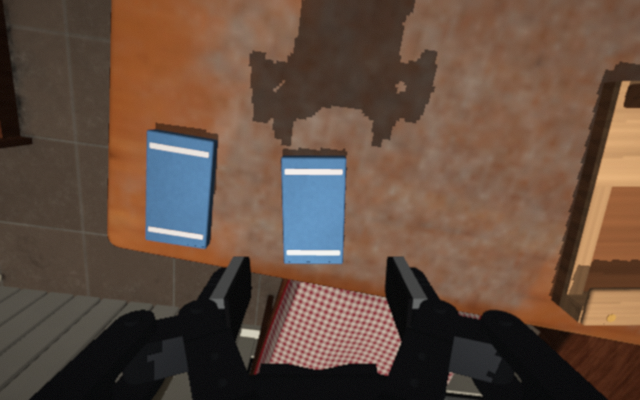

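Run:
```python
from h import *
to([.5236,-.049,.0200],97.9)
```

```text
lin [-0.0039  0.018   0.11  ] yaw 98.12 tilt 0.04 drot z 0.22
```

Call:
jog_arm(jaw=[0.25,0.25,0.25,0.25,0.25,0.25,0.25,0.25], linear=[[-0.003,0.018,0.02],[-0.003,0.018,0.045],[-0.003,0.018,0.07],[-0.003,0.018,0.09],[-0.003,0.018,0.1],[-0.003,0.018,0.108],[-0.003,0.018,0.1095],[-0.003,0.018,0.1095]], delta_rot=[[0,0,0.2],[0,0,0.2],[0,0,0.2],[0,0,0.2],[0,0,0.2],[0,0,0.2],[0,0,0.2],[0,0,0.2]])

```text
clock: 25.53
eef_pos: [0.5234, -0.0481, 0.0205]
tool_rot: [0.656, 0.754, 0.0, 0.0]
ft_force: [0.0, -0.3, 0.2]
grip_width: 0.0642
```

Run:
```python
from h import *
st();to([.5236,-.049,.0200],97.9)
```

```text
t 25.53 p [ 0.5234 -0.0481  0.0205] yaw [-0.138  0.99   0.   ] F [ 0.  -0.3  0.2] w 0.0642 q [-0.09  0.5  -0.26  0.81  0.   -0.23]
lin [-0.0009  0.      0.0005] yaw 97.96 tilt 0.01 drot z 0.06
```

Call:
jog_arm(jaw=[0.25,0.6,0.6,0.6,0.6,0.6,0.6,0.6], linear=[[-0.0009,0,0.0005],[-0.0009,0,0.0005],[-0.0009,0,0.0005],[-0.0009,0,0.0005],[-0.0009,0,0.0005],[-0.0009,0,0.0005],[-0.0009,0,0.0005],[-0.0009,0,0.0005]], delta_rot=[[0,0,0],[0,0,0],[0,0,0],[0,0,0],[0,0,0],[0,0,0],[0,0,0],[0,0,0]])

```text
clock: 26.2
eef_pos: [0.5245, -0.0497, 0.0215]
tool_rot: [0.657, 0.754, 0.001, 0.001]
ft_force: [-0.8, 0.3, 5.5]
grip_width: 0.0472
```

Run:
```python
from h import *
st();to([*t2w(-23,0),.13],98.5)
```

```text
t 26.2 p [ 0.5245 -0.0497  0.0215] yaw [-0.137  0.991 -0.   ] F [-0.8  0.3  5.5] w 0.0472 q [-0.09  0.5  -0.26  0.81  0.   -0.23]
lin [ 0.3406 -0.0135 -0.1087] yaw 97.89 tilt 0.19 drot z -0.61
```

Call:
jog_arm(jaw=[0.6,0.6,0.6,0.6,0.6,0.6,0.6,0.6], linear=[[0,0,-0.015],[0,0,-0.045],[0.01,0,-0.08],[0.035,-0.003,-0.1],[0.07,-0.006,-0.1],[0.105,-0.01,-0.1],[0.14,-0.0135,-0.1],[0.175,-0.0135,-0.1]], delta_rot=[[0,0,0],[0,0,0],[0,0,0],[0,0,-0.6],[0,0,-0.6],[0,0,-0.6],[0,0,-0.6],[0,0,-0.6]])

```text
clock: 26.87
eef_pos: [0.4848, 0.1229, 0.1205]
tool_rot: [0.653, 0.757, 0.0, 0.0]
ft_force: [1.0, 0.7, -1.6]
grip_width: 0.0478
```

Run:
```python
from h import *
pm=tool();p,W,c,f=cap('wrist','w27');hold(p,W,pm);st();to([*t2w(-23,0),.07],98.5)
```

```text
hold rect(tool mm) [  0.9 -12.3] [49.4 90.5] 0.4 top z 9.7 slopes deg [-0.12 -0.11]
t 26.92 p [0.4844 0.1292 0.1205] yaw [-0.153  0.988  0.006] F [-0.3  4.6 -1. ] w 0.0476 q [ 0.26  0.34 -0.21  1.02  0.01  0.1 ]
lin [0.1576 0.0039 0.0515] yaw 98.83 tilt 0.34 drot z 0.33
```

View pics/w27.png

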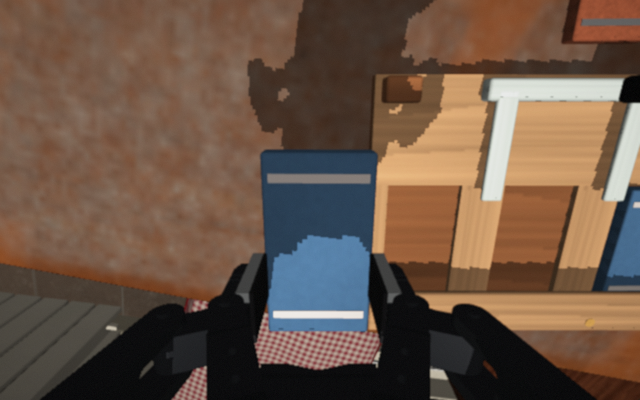

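Call:
jog_arm(jaw=[0.6,0.6,0.6,0.6,0.6,0.6,0.6,0.6], linear=[[0.03,0,0],[0.06,0,0],[0.095,0,0],[0.13,0,0],[0.155,0,0.015],[0.165,0,0.035],[0.165,0,0.055],[0.165,0,0.055]], delta_rot=[[0,0,0],[0,0,0],[0,0,0],[0,0,0],[0,0,0],[0,0,0],[0,0,0],[0,0,0]])

```text
clock: 27.58
eef_pos: [0.4586, 0.2843, 0.0612]
tool_rot: [0.652, 0.758, -0.003, -0.001]
ft_force: [-1.5, -1.3, -1.4]
grip_width: 0.0477
```

Run:
```python
from h import *
st();cap('wrist');pm=tool();p,W,c,f=cap('wrist','w28');hold(p,W,pm);print(w2t(pm[0]));inset(p,W,0)
st();to([*t2w(-24.5,0),.042],98.5)
```

```text
t 27.58 p [0.4586 0.2843 0.0612] yaw [-0.15   0.989 -0.003] F [-1.5 -1.3 -1.4] w 0.0477 q [ 0.55  0.48 -0.17  0.93 -0.    0.4 ]
hold rect(tool mm) [ 0.6 -5.8] [49.2 76.4] 0.2 top z 9.7 slopes deg [-0.08 -0.05]
[-27.7677229   -1.01070398]
[(np.int32(16500), array([319., 242.]), array([-40.1,  -0.2,  53.3,  89.3,  48.6,  -0.2]))]
-88 53.5 53.5; -80 53.4 53.4; -72 53.5 53.5; -64 53.5 53.4; -56 53.4 53.3; -48 53.4 53.3; -40 53.4 53.3; -32 53.3 53.3; -24 53.2 53.2; -16 53.2 53.1; -8 53.2 53.2; 0 53.0 53.0; 
t 27.68 p [0.4608 0.2844 0.0645] yaw [-0.148  0.989 -0.001] F [ 1.4  0.3 -0.2] w 0.0473 q [ 0.55  0.47 -0.17  0.93 -0.    0.4 ]
lin [0.0009 0.002  0.0225] yaw 98.49 tilt 0.13 drot z -0.01
```

View pics/w28.png

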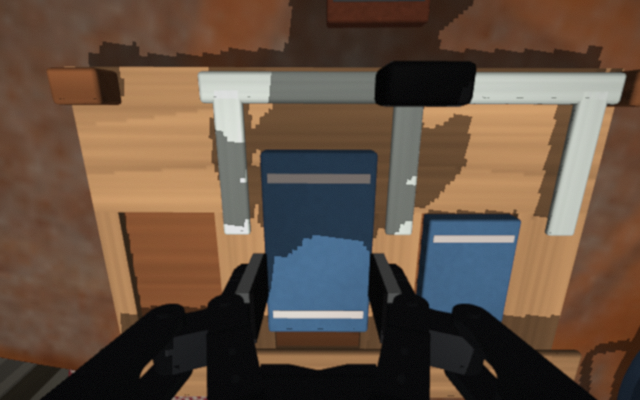

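Call:
jog_arm(jaw=[0.6,0.6,0.6,0.6,0.6,0.6,0.6,0.6], linear=[[0,0.001,0.005],[0,0.001,0.01],[0,0.001,0.015],[0,0.001,0.02],[0,0.001,0.022],[0,0.001,0.022],[0,0.001,0.022],[0,0.001,0.022]], delta_rot=[[0,0,0],[0,0,0],[0,0,0],[0,0,0],[0,0,0],[0,0,0],[0,0,0],[0,0,0]])

```text
clock: 28.35
eef_pos: [0.4625, 0.2853, 0.0429]
tool_rot: [0.653, 0.758, 0.0, 0.0]
ft_force: [0.2, 0.8, -0.2]
grip_width: 0.0475
```

Run:
```python
from h import *
st();pm=tool();p,W,c,f=cap('wrist','w29');hold(p,W,pm);print(w2t(pm[0]));inset(p,W,0)
```

```text
t 28.35 p [0.4625 0.2853 0.0429] yaw [-0.148  0.989  0.   ] F [ 0.2  0.8 -0.2] w 0.0475 q [ 0.55  0.5  -0.19  0.88  0.    0.4 ]
hold rect(tool mm) [ 0.9 -5.5] [49.7 76.9] 0.4 top z 9.6 slopes deg [-0.12 -0.06]
[-24.56718513  -0.26300531]
[(np.int32(16553), array([318., 242.]), array([-36.7,   0.7,  33.3,  89.9,  49.5,  -0.6]))]
-88 33.1 33.1; -80 33.3 33.2; -72 33.3 33.3; -64 33.2 33.3; -56 33.2 33.2; -48 33.2 33.3; -40 33.3 33.3; -32 33.2 33.4; -24 33.2 33.3; -16 33.2 33.3; -8 33.2 33.2; 0 33.2 33.3;
```

Call:
jog_arm(jaw=[0.6,0.6,0.6,0.6,0.6,0.6,0.6,0.6], linear=[[-0.0008,0,0.001],[-0.0008,0.006,0.001],[-0.0008,0.014,0.001],[-0.0008,0.022,0.001],[-0.0008,0.03,0.001],[-0.0008,0.035,0.001],[-0.0008,0.0367,0.001],[-0.0008,0.0367,0.001]], delta_rot=[[0,0,-0.4],[0,0,-0.4],[0,0,-0.4],[0,0,-0.4],[0,0,-0.4],[0,0,-0.4],[0,0,-0.4],[0,0,-0.4]])

```text
clock: 29.07
eef_pos: [0.4995, 0.2899, 0.0416]
tool_rot: [0.65, 0.76, 0.0, 0.0]
ft_force: [0.7, 0.4, -1.6]
grip_width: 0.0475
```

Run:
```python
from h import *
st();cap('wrist');pm=tool();p,W,c,f=cap('wrist','w30');print(w2t(pm[0]));inset(p,W,0)
```

```text
t 29.07 p [0.4995 0.2899 0.0416] yaw [-0.154  0.988  0.   ] F [ 0.7  0.4 -1.6] w 0.0475 q [ 0.53  0.56 -0.09  0.92  0.    0.37]
[12.04219863 -1.23055918]
[(np.int32(15406), array([319., 232.]), array([-6.6, -0.3, 31.9, 77.3, 48.9,  0.2]))]
-48 31.8 31.8; -40 31.8 31.9; -32 31.9 31.9; -24 31.8 31.9; -16 31.9 31.9; -8 31.9 31.9; 0 31.9 31.9; 8 31.9 31.8; 16 31.9 31.9; 24 31.8 31.8;
```

View pics/w30.png

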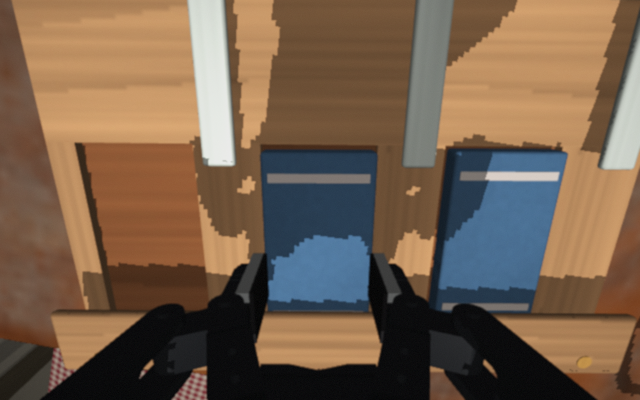

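Near end at −45.2 and y −0.3. I'll lower 6.8 mm and release.

Call:
jog_arm(jaw=[0.6,0.6,0.6,0.6,0.6,0.45,0.3,0.25], linear=[[0,0,0.002],[0,0,0.004],[0,0,0.006],[0,0,0.0068],[0,0,0.0068],[0,0,0.0068],[0,0,0.0068],[0,0,0.0068]], delta_rot=[[0,0,0],[0,0,0],[0,0,0],[0,0,0],[0,0,0],[0,0,0],[0,0,0],[0,0,0]])

```text
clock: 29.83
eef_pos: [0.4991, 0.29, 0.0353]
tool_rot: [0.65, 0.76, 0.0, 0.0]
ft_force: [-0.5, 0.1, 0.3]
grip_width: 0.0639
```

Run:
```python
from h import *
st();pm=tool();p,W,c,f=cap('wrist','w31');inset(p,W,0);to([.505,-.157,.13],88.5)
```

```text
t 29.83 p [0.4991 0.29   0.0353] yaw [-0.155  0.988  0.   ] F [-0.5  0.1  0.3] w 0.0639 q [ 0.53  0.56 -0.1   0.91  0.    0.37]
[(np.int32(15591), array([318., 235.]), array([-4.1, -0.2, 24.9, 82.6, 49.3,  0.2]))]
-48 24.9 24.9; -40 24.9 24.8; -32 24.8 25.0; -24 24.9 24.9; -16 24.9 25.0; -8 24.9 24.9; 0 25.0 24.9; 8 24.9 24.9; 16 24.9 24.9; 24 24.9 24.9; 
lin [-0.4425 -0.0633 -0.0949] yaw 98.9 tilt 0.04 drot z 10.40
```

Second tile is seated flat. Now for the third.

Call:
jog_arm(jaw=[0.25,0.25,0.25,0.25,0.25,0.25,0.25,0.25], linear=[[0,0,-0.015],[0,0,-0.05],[-0.03,0,-0.08],[-0.065,-0.01,-0.095],[-0.1,-0.02,-0.095],[-0.135,-0.03,-0.095],[-0.17,-0.04,-0.095],[-0.205,-0.05,-0.095]], delta_rot=[[0,0,0],[0,0,0],[0,0,0],[0,0,2],[0,0,4],[0,0,6],[0,0,8],[0,0,10.4]])

```text
clock: 30.55
eef_pos: [0.481, 0.0782, 0.1306]
tool_rot: [0.717, 0.697, 0.001, 0.0]
ft_force: [1.1, -0.6, 0.1]
grip_width: 0.0639
```

Run:
```python
from h import *
cap('wrist');st();to([.505,-.157,.13],88.5)
```

```text
t 30.6 p [0.4794 0.0722 0.1303] yaw [ 0.035  0.999 -0.005] F [-2.  -4.1 -0.4] w 0.064 q [ 0.15  0.3  -0.24  1.03 -0.    0.19]
lin [-0.2281  0.0337  0.0014] yaw 87.97 tilt 0.3 drot z -0.53
```

Call:
jog_arm(jaw=[0.25,0.25,0.25,0.25,0.25,0.25,0.25,0.25], linear=[[-0.035,0.01,0],[-0.07,0.02,0],[-0.11,0.03,0],[-0.15,0.03,0],[-0.19,0.03,0],[-0.22,0.03,0],[-0.235,0.03,0],[-0.235,0.03,0]], delta_rot=[[0,0,0],[0,0,0],[0,0,0],[0,0,0],[0,0,0],[0,0,0],[0,0,0],[0,0,0]])

```text
clock: 31.27
eef_pos: [0.5052, -0.1595, 0.1303]
tool_rot: [0.718, 0.696, -0.0, 0.001]
ft_force: [-0.0, 0.5, -0.1]
grip_width: 0.0637
```

Run:
```python
from h import *
cap('wrist');cap('wrist');st();p,W,c,f=cap('wrist','w32');bluetiles(p,W);st()
```

```text
t 31.37 p [ 0.505  -0.1564  0.13  ] yaw [0.028 1.    0.001] F [-0.1 -0.3 -0.5] w 0.0641 q [-0.3   0.38 -0.12  1.07  0.   -0.27]
blue (np.int32(6402), array([315., 208.]), array([ 509.5, -158.2,   11.9,   89.3,   49.6,   -1.7]))
t 31.42 p [ 0.505  -0.1556  0.13  ] yaw [0.026 1.    0.001] F [ 0.7  1.2 -0.8] w 0.0637 q [-0.3   0.38 -0.13  1.07  0.   -0.27]
```

View pics/w32.png

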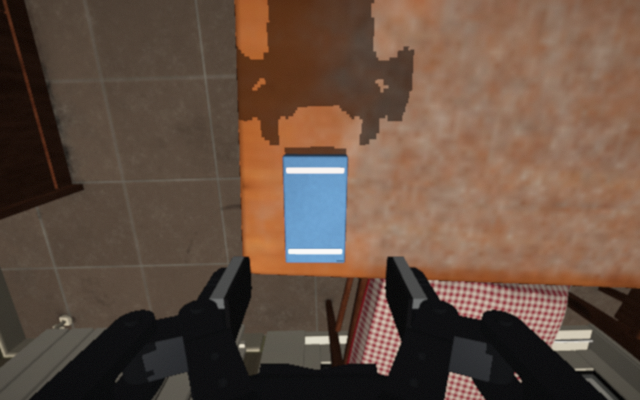

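Run:
```python
from h import *
to([.5215,-.1585,.02],88.4)
```

```text
lin [-0.0025  0.0166  0.11  ] yaw 88.5 tilt 0.03 drot z 0.10
```

Call:
jog_arm(jaw=[0.25,0.25,0.25,0.25,0.25,0.25,0.25,0.25], linear=[[-0.0025,0.0165,0.02],[-0.0025,0.0165,0.045],[-0.0025,0.0165,0.07],[-0.0025,0.0165,0.09],[-0.0025,0.0165,0.1],[-0.0025,0.0165,0.108],[-0.0025,0.0165,0.1095],[-0.0025,0.0165,0.1095]], delta_rot=[[0,0,0],[0,0,0],[0,0,0],[0,0,0],[0,0,0],[0,0,0],[0,0,0],[0,0,0]])

```text
clock: 32.08
eef_pos: [0.5218, -0.1585, 0.0208]
tool_rot: [0.716, 0.698, 0.0, 0.0]
ft_force: [0.3, 0.3, 0.8]
grip_width: 0.0637
```

Run:
```python
from h import *
st();to([.5215,-.1585,.02],88.4)
```

```text
t 32.08 p [ 0.5218 -0.1585  0.0208] yaw [ 0.025  1.    -0.   ] F [0.3 0.3 0.8] w 0.0637 q [-0.29  0.53 -0.21  0.83  0.   -0.27]
lin [ 0.     -0.0003  0.0008] yaw 88.56 tilt 0.02 drot z 0.16
```

Call:
jog_arm(jaw=[0.25,0.6,0.6,0.6,0.6,0.6,0.6,0.6], linear=[[0,0,0.0008],[0,0,0.0008],[0,0,0.0008],[0,0,0.0008],[0,0,0.0008],[0,0,0.0008],[0,0,0.0008],[0,0,0.0008]], delta_rot=[[0,0,0],[0,0,0],[0,0,0],[0,0,0],[0,0,0],[0,0,0],[0,0,0],[0,0,0]])

```text
clock: 32.75
eef_pos: [0.5226, -0.1594, 0.0214]
tool_rot: [0.716, 0.698, 0.001, 0.001]
ft_force: [-1.4, 0.9, 6.2]
grip_width: 0.0478
```

Run:
```python
from h import *
st();to([*t2w(-24.5,-85.5),.07],98.5)
```

```text
t 32.75 p [ 0.5226 -0.1594  0.0214] yaw [ 0.026  1.    -0.001] F [-1.4  0.9  6.2] w 0.0478 q [-0.3   0.53 -0.21  0.83  0.   -0.27]
lin [ 0.359  -0.0567 -0.0489] yaw 88.49 tilt 0.18 drot z -10.01
```

Call:
jog_arm(jaw=[0.6,0.6,0.6,0.6,0.6,0.6,0.6,0.6], linear=[[0,0,-0.015],[0,0,-0.045],[0.01,0,-0.08],[0.035,-0.01,-0.1],[0.07,-0.02,-0.1],[0.105,-0.03,-0.1],[0.14,-0.04,-0.1],[0.175,-0.05,-0.1]], delta_rot=[[0,0,0],[0,0,0],[0,0,0],[0,0,-2],[0,0,-4],[0,0,-6],[0,0,-8],[0,0,-10]])

```text
clock: 33.42
eef_pos: [0.4754, 0.0184, 0.1203]
tool_rot: [0.653, 0.758, 0.0, 0.0]
ft_force: [0.2, -0.0, -0.7]
grip_width: 0.0478
```

Run:
```python
from h import *
cap('wrist');pm=tool();p,W,c,f=cap('wrist','w33');hold(p,W,pm);st();to([*t2w(-24.5,-85.5),.065],98.5)
```

```text
hold rect(tool mm) [  0.7 -12.4] [49.7 90. ] 0.3 top z 9.6 slopes deg [-0.12 -0.13]
t 33.52 p [0.4742 0.0213 0.1199] yaw [-0.155  0.988  0.002] F [ 0.  -1.1 -1.2] w 0.0476 q [ 0.04  0.29 -0.28  1.    0.   -0.11]
lin [0.1772 0.0289 0.0552] yaw 98.91 tilt 0.12 drot z 0.41
```

View pics/w33.png

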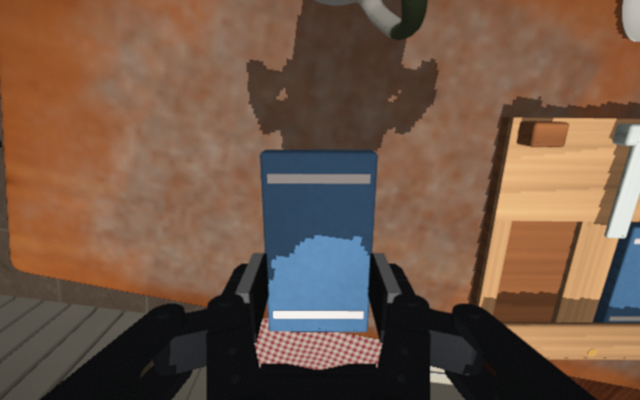

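Call:
jog_arm(jaw=[0.6,0.6,0.6,0.6,0.6,0.6,0.6,0.6], linear=[[0.03,0.01,0],[0.06,0.02,0],[0.095,0.027,0],[0.13,0.027,0],[0.16,0.027,0.015],[0.18,0.027,0.035],[0.18,0.027,0.055],[0.18,0.027,0.055]], delta_rot=[[0,0,0],[0,0,0],[0,0,0],[0,0,0],[0,0,0],[0,0,0],[0,0,0],[0,0,0]])

```text
clock: 34.18
eef_pos: [0.4734, 0.1988, 0.0612]
tool_rot: [0.652, 0.758, -0.003, -0.001]
ft_force: [-1.6, 0.1, -1.4]
grip_width: 0.0476
```

Run:
```python
from h import *
cap('wrist');cap('wrist');pm=tool();p,W,c,f=cap('wrist','w34');print(w2t(pm[0]));inset(p,W,-85)
st();to([*t2w(-24.5,-85.5),.042],98.5)
```

```text
[-24.51758503 -88.16921326]
[(np.int32(16536), array([319., 242.]), array([-36.8, -87.3,  54.7,  89.8,  49.2,  -0.3]))]
-88 54.6 54.6; -80 54.8 54.7; -72 54.9 54.8; -64 54.7 54.8; -56 54.7 54.8; -48 54.7 54.7; -40 54.7 54.7; -32 54.7 54.8; -24 54.7 54.7; -16 54.7 54.6; -8 54.5 54.6; 0 54.6 54.6; 
t 34.33 p [0.4766 0.1985 0.0653] yaw [-0.147  0.989 -0.   ] F [ 1.2  0.2 -1.4] w 0.0477 q [ 0.39  0.43 -0.24  0.9  -0.    0.25]
lin [ 0.0027 -0.0011  0.0233] yaw 98.43 tilt 0.02 drot z -0.07
```

View pics/w34.png

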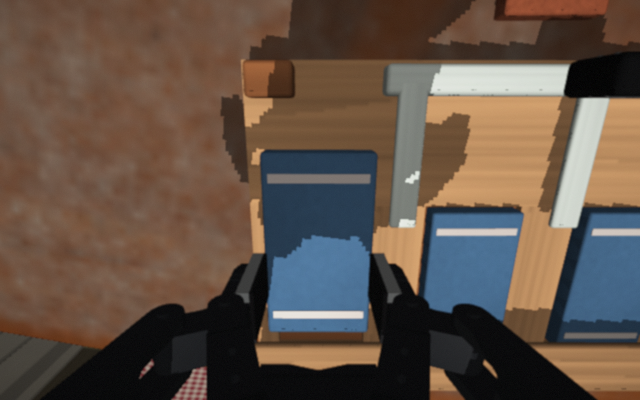

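Call:
jog_arm(jaw=[0.6,0.6,0.6,0.6,0.6,0.6,0.6,0.6], linear=[[0.0018,0,0.005],[0.0018,0,0.01],[0.0018,0,0.015],[0.0018,0,0.02],[0.0018,0,0.023],[0.0018,0,0.023],[0.0018,0,0.023],[0.0018,0,0.023]], delta_rot=[[0,0,0],[0,0,0],[0,0,0],[0,0,0],[0,0,0],[0,0,0],[0,0,0],[0,0,0]])

```text
clock: 35.0
eef_pos: [0.4759, 0.2011, 0.0418]
tool_rot: [0.653, 0.758, 0.0, 0.0]
ft_force: [-0.4, -0.1, -0.9]
grip_width: 0.048
```

Run:
```python
from h import *
cap('wrist');pm=tool();p,W,c,f=cap('wrist','w35');print(w2t(pm[0]));inset(p,W,-85);st()
```

```text
[-23.64898789 -85.52153232]
[(np.int32(16615), array([318., 242.]), array([-35.8, -84.8,  32.3,  90.2,  49.3,  -0.1]))]
-88 31.8 32.1; -80 32.2 32.2; -72 32.3 32.3; -64 32.2 32.3; -56 32.3 32.3; -48 32.3 32.3; -40 32.3 32.3; -32 32.3 32.3; -24 32.3 32.3; -16 32.3 32.3; -8 32.2 32.3; 0 32.3 32.4; 8 31.7 31.8; 
t 35.1 p [0.4761 0.2011 0.0419] yaw [-0.148  0.989  0.   ] F [ 0.3  0.1 -1.4] w 0.0476 q [ 0.4   0.46 -0.27  0.85 -0.    0.25]
```

Tile top is 32.3, at x −35.8 and y −84.8. I'll slide it in by 35.8.

Call:
jog_arm(jaw=[0.6,0.6,0.6,0.6,0.6,0.6,0.6,0.6], linear=[[-0.0004,0.001,0],[-0.0004,0.006,0],[-0.0004,0.014,0],[-0.0004,0.022,0],[-0.0004,0.029,0],[-0.0004,0.034,0],[-0.0004,0.0358,0],[-0.0004,0.0358,0]], delta_rot=[[0,0,0],[0,0,0],[0,0,0],[0,0,0],[0,0,0],[0,0,0],[0,0,0],[0,0,0]])

```text
clock: 35.77
eef_pos: [0.512, 0.206, 0.0415]
tool_rot: [0.653, 0.757, 0.0, 0.0]
ft_force: [0.0, -0.6, -2.2]
grip_width: 0.0476
```

Run:
```python
from h import *
st();cap('wrist');pm=tool();p,W,c,f=cap('wrist','w36');print(w2t(pm[0]));inset(p,W,-85)
```

```text
t 35.77 p [0.512  0.206  0.0415] yaw [-0.147  0.989  0.   ] F [ 0.  -0.6 -2.2] w 0.0476 q [ 0.38  0.51 -0.17  0.89  0.    0.23]
[ 12.00221502 -86.06073399]
[(np.int32(15576), array([318., 232.]), array([ -6.2, -85.4,  31.9,  78.2,  49.3,   0.1]))]
-48 31.8 31.8; -40 31.9 31.8; -32 31.9 31.9; -24 31.9 31.9; -16 31.8 31.8; -8 31.9 31.9; 0 31.9 31.8; 8 31.8 31.9; 16 31.9 31.9; 24 31.8 31.9;
```

View pics/w36.png

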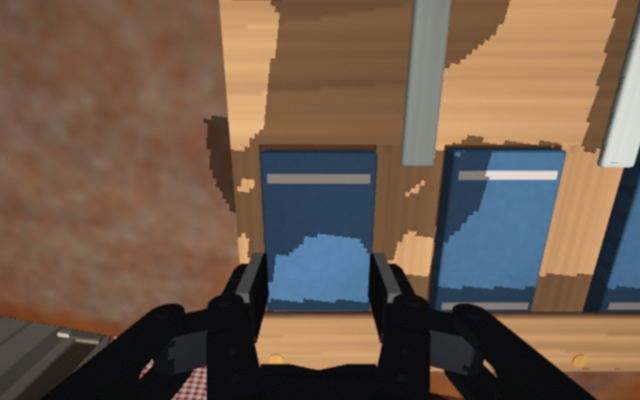

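Call:
jog_arm(jaw=[0.6,0.6,0.6,0.6,0.6,0.45,0.3,0.25], linear=[[0,0,0.002],[0,0,0.004],[0,0,0.006],[0,0,0.0068],[0,0,0.0068],[0,0,0.0068],[0,0,0.0068],[0,0,0.0068]], delta_rot=[[0,0,0],[0,0,0],[0,0,0],[0,0,0],[0,0,0],[0,0,0],[0,0,0],[0,0,0]])

```text
clock: 36.53
eef_pos: [0.5116, 0.206, 0.0352]
tool_rot: [0.653, 0.758, 0.0, 0.0]
ft_force: [0.6, -0.3, 0.1]
grip_width: 0.0641
```

Run:
```python
from h import *
st();p,W,c,f=cap('wrist','w37');inset(p,W,-85);to([*t2w(-112,42),.13],98.5)
```

```text
t 36.53 p [0.5116 0.206  0.0352] yaw [-0.148  0.989  0.   ] F [ 0.6 -0.3  0.1] w 0.0641 q [ 0.38  0.52 -0.17  0.87 -0.    0.23]
[(np.int32(15602), array([318., 235.]), array([ -4.1, -85. ,  24.9,  82.7,  49.1,  -0.2]))]
-48 24.8 24.8; -40 24.9 24.9; -32 24.9 24.9; -24 24.9 24.9; -16 24.9 24.9; -8 24.9 24.9; 0 24.9 24.9; 8 24.9 24.9; 16 24.9 24.9; 24 24.9 24.9; 
lin [ 0.1279 -0.1242 -0.0948] yaw 98.5 tilt 0.05 drot z 0.00
```

All three tiles are seated flat. Next I'll go up and over to the keeper handle.

Call:
jog_arm(jaw=[0.25,0.25,0.1,0,0,0,0,0], linear=[[0,0,-0.015],[0,0,-0.05],[0.02,-0.02,-0.08],[0.048,-0.046,-0.095],[0.075,-0.073,-0.095],[0.103,-0.1,-0.095],[0.128,-0.124,-0.095],[0.128,-0.124,-0.095]], delta_rot=[[0,0,0],[0,0,0],[0,0,0],[0,0,0],[0,0,0],[0,0,0],[0,0,0],[0,0,0]])

```text
clock: 37.25
eef_pos: [0.3654, 0.317, 0.1304]
tool_rot: [0.65, 0.76, 0.0, -0.001]
ft_force: [0.6, 0.2, -0.1]
grip_width: 0.0855
```

Run:
```python
from h import *
cap('wrist');cap('wrist');st();p,W,c,f=cap('wrist','w38');keeper(p,W);to([*t2w(-112,42),.056],98.5)
```

```text
t 37.35 p [0.3689 0.3151 0.1304] yaw [-0.151  0.989  0.   ] F [ 1.   0.1 -0.6] w 0.0856 q [ 0.71  0.3  -0.24  1.03 -0.    0.56]
tab (np.int32(200), array([206., 262.]), array([-72.8, -42.7,  31.8,  14.4,  13.9,  -0.2]))
tab (np.int32(785), array([316., 277.]), array([-59.6,  42.2,  31.8,  40.8,  13.2,  -0.3]))
tab (np.int32(152), array([426., 260.]), array([-76. , 126.8,  31.8,  14.8,   8.4,  80.7]))
lin [-0.0004 -0.0002  0.0743] yaw 98.57 tilt 0.07 drot z 0.07
```

View pics/w38.png

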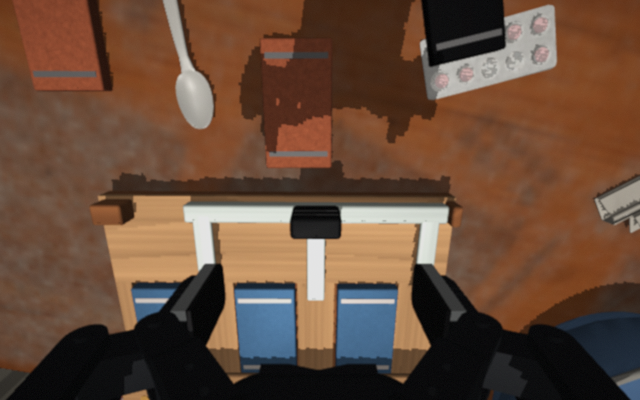

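Call:
jog_arm(jaw=[0,0,0.1,0.2,0.3,0.7,0.8,0.8], linear=[[0,0,0.02],[0,0,0.04],[0,0,0.06],[0,0,0.074],[0,0,0.074],[0,0,0.074],[0,0,0.074],[0,0,0.074]], delta_rot=[[0,0,0],[0,0,0],[0,0,0],[0,0,0],[0,0,0],[0,0,0],[0,0,0],[0,0,0]])

```text
clock: 38.07
eef_pos: [0.3711, 0.3138, 0.0571]
tool_rot: [0.653, 0.757, 0.001, 0.001]
ft_force: [1.7, -2.2, 0.7]
grip_width: 0.0325
```

Run:
```python
from h import *
st();print(w2t(tool()[0]));to([*t2w(-112,0),.056],98.5)
```

```text
t 38.07 p [0.3711 0.3138 0.0571] yaw [-0.146  0.989 -0.001] F [ 1.7 -2.2  0.7] w 0.0325 q [ 0.7   0.39 -0.33  0.85 -0.    0.56]
[-110.75460956   41.38426539]
lin [-0.0414 -0.0012  0.0011] yaw 98.41 tilt 0.13 drot z -0.09
```

Call:
jog_arm(jaw=[0.8,0.8,0.8,0.8,0.8,0.8,0.8,0.8], linear=[[-0.008,0,0],[-0.016,0,0],[-0.024,0,0],[-0.032,0,0],[-0.037,0,0],[-0.041,0,0],[-0.043,0,0],[-0.0445,0,0]], delta_rot=[[0,0,0],[0,0,0],[0,0,0],[0,0,0],[0,0,0],[0,0,0],[0,0,0],[0,0,0]])

```text
clock: 38.73
eef_pos: [0.3774, 0.2715, 0.0571]
tool_rot: [0.653, 0.757, 0.003, -0.001]
ft_force: [-1.7, 8.4, 2.6]
grip_width: 0.0327
```

Run:
```python
from h import *
st();print(w2t(tool()[0]))
```

```text
t 38.73 p [0.3774 0.2715 0.0571] yaw [-0.148  0.989  0.005] F [-1.7  8.4  2.6] w 0.0327 q [ 0.62  0.35 -0.39  0.82  0.    0.47]
[-110.82973666   -1.35956771]
```

Call:
jog_arm(jaw=[0.8,0.8,0.8,0.8,0.8,0.8,0.8,0.8], linear=[[-0.001,0,0],[-0.002,0,0],[-0.002,0,0],[-0.002,0,0],[-0.002,0,0],[-0.002,0,0],[-0.002,0,0],[-0.002,0,0]], delta_rot=[[0,0,0],[0,0,0],[0,0,0],[0,0,0],[0,0,0],[0,0,0],[0,0,0],[0,0,0]])

```text
clock: 39.4
eef_pos: [0.3774, 0.2714, 0.0571]
tool_rot: [0.652, 0.758, 0.003, -0.002]
ft_force: [-1.4, 11.3, 2.2]
grip_width: 0.0324
```

Run:
```python
from h import *
st();print(w2t(tool()[0]))
```

```text
t 39.4 p [0.3774 0.2714 0.0571] yaw [-0.149  0.989  0.008] F [-1.4 11.3  2.2] w 0.0324 q [ 0.62  0.35 -0.39  0.82  0.01  0.47]
[-110.85079351   -1.45438821]
```

At the closed stop: it didn't move further and the force rose to 11 N. I'll relax, release and lift.

Call:
jog_arm(jaw=[0.8,0.6,0.4,0.2,0,0,0,0], linear=[[0.0025,0,0],[0.0025,0,0],[0.0025,0,0],[0.0025,0,0],[0.0025,0,-0.02],[0.0025,0,-0.06],[0.0025,0,-0.1],[0.0025,0,-0.14]], delta_rot=[[0,0,0],[0,0,0],[0,0,0],[0,0,0],[0,0,0],[0,0,0],[0,0,0],[0,0,0]])

```text
clock: 40.07
eef_pos: [0.3749, 0.269, 0.1963]
tool_rot: [0.653, 0.757, -0.002, -0.0]
ft_force: [1.0, 0.8, 0.8]
grip_width: 0.0854
```

Run:
```python
from h import *
cap('wrist');st();p,W,c,f=cap('wrist','w39');keeper(p,W)
for y in(85,0,-85): inset(p,W,y)
redtop(p,W,.297,.29)
cap('side','s39')
```

```text
t 40.12 p [0.3788 0.2718 0.2048] yaw [-0.147  0.989  0.004] F [2.8 1.7 5.2] w 0.0856 q [ 0.62  0.19 -0.17  1.2  -0.    0.47]
tab (np.int32(528), array([232., 235.]), array([-59.4, -85.5,  31.8,  41. ,  14. ,  -0.1]))
tab (np.int32(515), array([317., 235.]), array([-59.4,  -1. ,  31.7,  40.9,  13.3,   0.3]))
tab (np.int32(527), array([402., 235.]), array([-59.5,  84.1,  31.8,  41.1,  13.9,   0.3]))
[(np.int32(1920), array([396., 283.]), array([-0.2, 84. , 24.9, 61.6, 48.1, -0.3]))]
-48 24.8 24.8; -40 24.6 25.2; -32 25.0 25.1; -24 24.9 24.8; -16 24.9 25.1; -8 24.8 24.9; 0 24.8 24.8; 8 24.9 24.7; 16 24.9 24.9; 24 24.8 24.8; 
[(np.int32(2170), array([318., 283.]), array([ 0.2,  0. , 24.8, 61.2, 48.1, -0.4]))]
-48 24.7 24.8; -40 24.7 24.8; -32 24.8 24.8; -24 24.8 24.8; -16 24.8 24.8; -8 24.7 24.8; 0 24.9 24.8; 8 24.7 24.7; 16 24.8 24.7; 24 24.8 24.7; 
[(np.int32(1922), array([240., 283.]), array([  0.1, -83.6,  24.8,  60.8,  47.8,   0.8]))]
-48 24.9 24.7; -40 24.8 24.6; -32 24.9 24.7; -24 24.8 24.8; -16 24.8 24.8; -8 24.8 24.7; 0 25.0 24.7; 8 24.6 24.7; 16 24.7 24.7; 24 24.7 24.8; 
[(np.int32(4806), array([348.,  98.]), array([296.7, 289.4,  11.9,  89.6,  50. ,   8.7]))]
[0.0106 0.0119 0.0131]
```

View pics/w39.png

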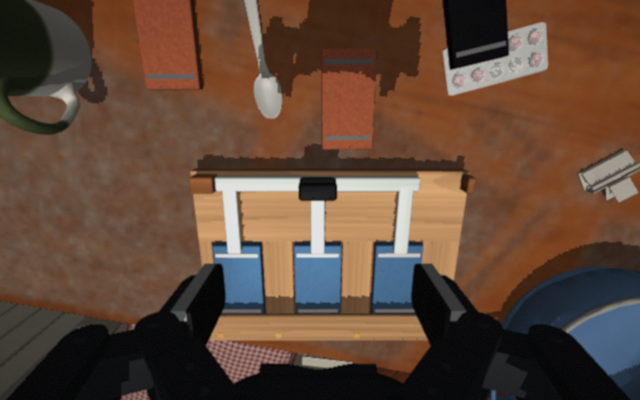

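View pics/s39.png

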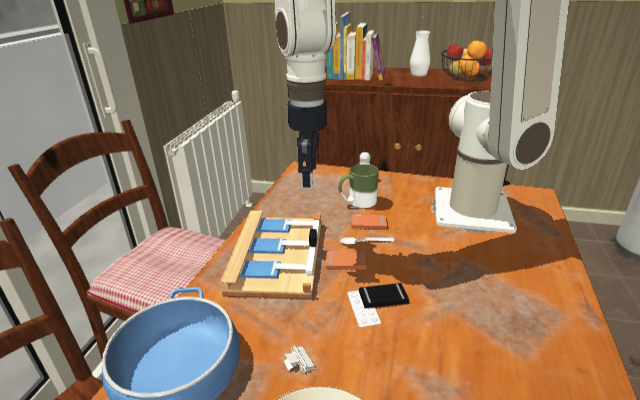

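The tabs sit over the pockets (−85.5 / −1.0 / 84.1, i.e. the closed position), all the tiles are seated, and the robot is clear. I'll hand the job in.

Run:
```python
from h import *
st();print(bot.job_done())
```

```text
t 40.22 p [0.3777 0.2711 0.1988] yaw [-0.147  0.989  0.002] F [-0.4 -0.5 -0.5] w 0.0856 q [ 0.62  0.2  -0.18  1.18 -0.    0.47]
the job is handed in; nothing more can be done
None
```

The trivet is fitted and the job was handed in at about 40 s.

- **Keeper:** I opened it to its open stop, where it pushed back with 15 N. At the end I slid it back 42.7 mm to the closed stop; it would not move further under 11 N. The last picture shows the tabs within about 1 mm of their closed places over the pockets.
- **Old tiles:** both lie flat on the bare table, with tops at 11.9 mm.
- **Blue tiles:** all three were there, and each sits in its own pocket under the lip. Their tops measured 24.7–25.2 mm along the length visible in front of the lip; a seated tile should read 25.
- **Black look-alike:** I left it where it was.

Two grips were not right at first:
- **Old tile in pocket2:** I had only its edge in the fingertips, so I re-gripped it lower before lifting.
- **First blue tile:** it was held by only about 2.5 mm but seated properly.

No final check failed. I saw no blue tile knocked aside and no grip slackening. Once the keeper was closed, I did not measure the old tile beside the mug again; it was still in place in the last pictures.

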